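# Strip the modules from a preamp chassis into the kit tray

## Robot

A 6-joint arm with a two-finger parallel gripper is mounted at the origin on the work surface. World frame = base frame: x ahead of the robot, y to its left, z up, the work surface at z = 0. Lengths are in m, angles in rad, forces in N, time in s.
With the tool pointing down it reaches from about 0.3 to 0.85 m from the base axis. Payload 5.4 kg.
Tool frame: the origin (TCP) lies midway between the tips of the shut fingers; the grasp point (between the pads) lies 19 mm behind it; z points along the fingers, y is the direction in which the jaws open and shut (so a half turn about z gives the same grasp; the last joint's range is limited). The gripper opens to 85 mm and grips with 20 to 120 N. Pads are 22 mm wide; open, the fingers measure 114 mm over their backs; the gripper's body (76 mm by 85 mm) begins 54 mm behind the grasp point. The pads swing forward as they close: fully open they stand 13 mm farther back than shut.
Start: joints at [1.13, 0.158, 1.597, -0, 1.386, -0.21], TCP at [0.132, 0.56, 0.194] pointing down, gripper open.
Joint ranges: [-2.91, 2.91], [-0.94, 2.29], [0.18, 2.7], [-1.29, 4.43], [0.17, 2.64], [-3, 3]. Speed limits (rad/s): [2.57, 2.57, 3.14, 3.14, 3.14, 3.14].

## Interface

Orientations are given as a rotation vector (axis times angle).
In Python, from bench import robot gives the robot as it stands.
- The arm moves only by the tool step_arm, never from a script. Its arguments are lists of equal length, an entry for each row: "travel": the shift along the tool's x, y, z in m, a list of three; "twist": the turn, a rotation vector about the tool's x, y, z in rad, a list of three. A call has 1 to 5 rows; each row shifts and turns the pose as measured when the row begins, along the tool's axes as they then stand; what a row does not reach is not made up. A row lasts 1/10 s, in which the tool goes at most 50 mm and 8.59 degrees, less where a joint would pass 70% of its speed; a pose out of reach is approached as far as the arm can. A call is refused whole if a number of a shift passes 0.05 or a number of a turn 0.15, either way. A call with a gripper value outside its range is refused whole. "gripper" is the closure, from 0 (fully open) to 1 (shut), set as the call begins (left out, the last holds). The fingers move at their own pace and stop on an object; the grip force is fixed at half the most. Time passes only in rows, so rows that do not move let the fingers close. It gives the time, the measured TCP pose, the force and the opening at its end, in the units of the state.
- robot.observe(): the state, without advancing time (a new reading comes with each control period).
- robot.snapshot(name): name is "side" or "top"; returns a dict with "image" (420x560x3 uint8, blue, green, red), "range_z" (420x560 float32, m along the optical axis (not along the pixel's ray), 0 where there is no reading), "fx", "fy", "cx", "cy" (pixels), "dist" ([k1, k2, p1, p2, k3] as OpenCV has them; the pictures are not rectified), "origin" and "rotation" of the camera in the world. Camera axes: x right, y down, z forward; pixel columns grow to the right and rows downward; lengths in m; the calibration is good to about 2 mm. A picture is of the moment at which its call begins.
- robot.close_job(): hands the job in, once; it reports no verdict.
The state is a dict: "time_s": time; "q": joint angles; "joint_vel": joint speeds; "joint_efforts": joint torques, N m; "ee_pos": TCP position; "tcp_rot": TCP orientation; "ft_force": force on the tool from outside, world axes, zero at the start; "ft_torque": the same for the moment, N m; "gripper_width": finger opening in m.
Only numpy, scipy, OpenCV 4.12 (cv2) and the standard library are available. Lean on these libraries where they do the work, as an engineer would, in place of code of your own. Each camera call takes 0.05 s, during which the arm holds its last target. There are 200 camera calls.

## Task

Open the preamp chassis: turn all four turn buttons fully aside (about a quarter turn), then lift the white cover panel out by its handle and lay it flat, handle up, on the cork mat. Then move every plug-in module that is fitted into the acrylic tray, standing upright on the floor, one to a lane, and last of all swing the brass keeper bar shut over them until it is home in its detent. Leave the other things on the desk where they are.

Things in the scene. Friction and masses are not known exactly. Their poses are not given: they have to be found in the camera images.
- chassis: Grey preamp chassis, fixed, 174 (x) x 220 (y) x 70 mm, knobs on its -x front. Origin: underside centre, z up. Well in its top 86 x 184 mm, floor at z 5; four bays centred at y -69, -23, 23, 69, dividers 4 thick, tops at z 25. The panel lies on a ledge at z 64 in the rim, 2.5 play all round; rim top z 70. Four turn buttons sit on the rim, two along the near and two along the far side.
- button1 (a joint): Angle of the black wing turn button on the chassis's near side, left (-66, 50 mm), rad, positive anticlockwise from above, -1.75 to 1.75. 0: nose points straight in over the panel (chassis +x) and locks it; beyond about 1.25 either way it is clear of the panel. Stays where it is left; turns with about 0.03 N m.
- button1_top (a point): Top of that button's thumb wing, on its pivot axis, 90 mm above the desk. Wing: 10 mm thick, 38 mm long along the nose direction (13 behind the pivot to 25 before it), standing 14 mm above the blade. Blade: 16 wide, 5 thick, nose 32 mm from the pivot, 1 mm above the rim.
- button2 (a joint): Angle of the black wing turn button on the chassis's near side, right (-66, -50 mm), rad, positive anticlockwise from above, -1.75 to 1.75. 0: nose points straight in over the panel (chassis +x) and locks it; beyond about 1.25 either way it is clear of the panel. Stays where it is left; turns with about 0.03 N m.
- button2_top (a point): Top of that button's thumb wing, on its pivot axis, 90 mm above the desk. Wing: 10 mm thick, 38 mm long along the nose direction (13 behind the pivot to 25 before it), standing 14 mm above the blade. Blade: 16 wide, 5 thick, nose 32 mm from the pivot, 1 mm above the rim.
- button3 (a joint): Angle of the black wing turn button on the chassis's far side, left (66, 50 mm), rad, positive anticlockwise from above, -1.75 to 1.75. 0: nose points straight in over the panel (chassis -x) and locks it; beyond about 1.25 either way it is clear of the panel. Stays where it is left; turns with about 0.03 N m.
- button3_top (a point): Top of that button's thumb wing, on its pivot axis, 90 mm above the desk. Wing: 10 mm thick, 38 mm long along the nose direction (13 behind the pivot to 25 before it), standing 14 mm above the blade. Blade: 16 wide, 5 thick, nose 32 mm from the pivot, 1 mm above the rim.
- button4 (a joint): Angle of the black wing turn button on the chassis's far side, right (66, -50 mm), rad, positive anticlockwise from above, -1.75 to 1.75. 0: nose points straight in over the panel (chassis -x) and locks it; beyond about 1.25 either way it is clear of the panel. Stays where it is left; turns with about 0.03 N m.
- button4_top (a point): Top of that button's thumb wing, on its pivot axis, 90 mm above the desk. Wing: 10 mm thick, 38 mm long along the nose direction (13 behind the pivot to 25 before it), standing 14 mm above the blade. Blade: 16 wide, 5 thick, nose 32 mm from the pivot, 1 mm above the rim.
- panel: White cover panel, plate 97 (x) x 191 (y) x 5 mm, 0.18 to 0.35 kg, with a steel bridge handle across its middle: bar 12 wide (x), 90 long (y), from 23 to 33 mm above the plate's underside, a leg at each end. Origin: centre of the plate's underside, z up. At the start it lies in the chassis rim, axes along the chassis axes.
- module1: Plug-in preamp module: aluminium block 60 (x) x 36 (y) x 30 mm high with a black band; on top a red pull tab 10 (x) x 24 (y) mm, from 30 to 54 mm above its underside; 0.14 to 0.28 kg. Origin: underside centre, z up. Stands loose in a chassis bay under the panel, axes along the chassis axes. None if absent (two or three of the four are fitted).
- module2: Plug-in preamp module: aluminium block 60 (x) x 36 (y) x 30 mm high with a black band; on top a red pull tab 10 (x) x 24 (y) mm, from 30 to 54 mm above its underside; 0.14 to 0.28 kg. Origin: underside centre, z up. Stands loose in a chassis bay under the panel, axes along the chassis axes. None if absent (two or three of the four are fitted).
- module3: Plug-in preamp module: aluminium block 60 (x) x 36 (y) x 30 mm high with a black band; on top a red pull tab 10 (x) x 24 (y) mm, from 30 to 54 mm above its underside; 0.14 to 0.28 kg. Origin: underside centre, z up. Stands loose in a chassis bay under the panel, axes along the chassis axes. None if absent (two or three of the four are fitted).
- module4: Plug-in preamp module: aluminium block 60 (x) x 36 (y) x 30 mm high with a black band; on top a red pull tab 10 (x) x 24 (y) mm, from 30 to 54 mm above its underside; 0.14 to 0.28 kg. Origin: underside centre, z up. Stands loose in a chassis bay under the panel, axes along the chassis axes. None if absent (two or three of the four are fitted).
- tray_floor (a point): Middle of the inner floor of the clear acrylic tray, 23 mm above the desk, axes of the tray, z up. Inside 84 (x) x 144 (y) mm, walls 30 high; two dividers 4 thick, 20 high part three lanes, 44 to 46 wide, centred at y -48, 0, 48. Tray rides stiffly (6 N) along y on a fixed rail, +-30 mm, and may stay anywhere on it. Blue end pillars at y +-86, tops at most 70 above this floor.
- keeper (a joint): Angle of the brass keeper bar over the tray, rad. 0: shut at its stop, in its detent, lying from its hinge along tray -y over all three lanes. Positive: open, anticlockwise from above, towards tray +x; up to 1.9. A sprung ball in the catch pillar resists with about 12 N at the knob near 0.15, 5 N on to 0.03, then snaps up and holds the bar shut (play 0.02); elsewhere it stays where left.
- keeper_hinge (a point): On the keeper's vertical hinge axis, at the height of the bar's top, 92 mm above the desk; tray (0, 86) mm. The bar is 16 mm wide and 10 thick, its underside 82 mm above the desk (5 mm above the tabs of modules standing in the tray), and reaches 176 mm from the hinge.
- keeper_knob (a point): Top centre of the upright round black knob on the keeper bar: 16 mm diameter, 34 mm tall from the bar's top, 105 mm from the hinge axis; its top 126 mm above the desk.
- mat: Cork mat fixed on the desk, 170 (x) x 250 (y) x 3 mm. Origin: centre of its underside, so a panel lying on it has its underside 3 mm above this.
- pot: Steel volume pot, a can 44 mm across with an upright shaft, 45 mm tall; bystander, origin at its underside centre.
- tin: Black rubber grommet tin, 70 mm across, 32 mm tall; bystander, origin at its underside centre.
- socket: Brass jack socket, 44 x 24 x 20 mm; bystander, origin under its block.
- pad: Blue mica insulator pad, 70 x 50 x 4 mm; bystander, origin at its underside centre.
- spool: Reel of solder, 60 mm across, 50 mm tall; bystander, origin at its underside centre.
Things that resemble listed ones, but are neither listed nor needed, are in the scene too. What is meant by the panel is not turquoise, and is the smaller of those in its own colour.

How it is judged:
By the outcome, as a careful person would: the job done as asked, in the order asked, and still so for the second after the job is handed in, with the robot touching nothing.
Of module1, module2, module3, module4 only 2 to 3 are there at a start; the rules pass over those that are not, and their reading is None.
At some moment in a run one of panel, module1, module2, module3, module4 may be knocked a few centimetres aside while the robot is not near it.
It also fails if it takes over 210 s, if anything falls off the work surface, if the arm or the gripper's body presses on something with over 40 N, if the wrist force passes 120 N, or if a joint passes its speed limit or range.

## Working session

There is one attempt and no reset: what is moved stays moved. The work goes in short steps, Python scripts to look and compute and a tool call to move; the robot and the scene stay as the last step left them, time stands still between calls to the robot, and variables do not carry over. Pictures are saved under pics/ and viewed, about 12 in all and at most 16, crops included, and the job is handed in when it is done.

Besides the shell and the picture viewer there is one more tool, called as name(argument=value, ...) on one line, values as JSON. step_arm: Moves the arm, as the interface text tells. Its arguments: {"type":"object","properties":{"travel":{"type":"array","items":{"type":"array","items":{"type":"number"}}},"twist":{"type":"array","items":{"type":"array","items":{"type":"number"}}},"gripper":{"type":"number"}},"required":["travel","twist"]}

```bash
mkdir -p pics; ls
cat > h.py <<'E'
import numpy as np,cv2
from bench import robot
def snap(n):
    s=robot.snapshot(n); 
    for k in("rotation","origin"): s[k]=np.array(s[k],float)
    s["K"]=np.array([[s["fx"],0,s["cx"]],[0,s["fy"],s["cy"]],[0,0,1]]); s["dist"]=np.array(s["dist"],float)
    return s
def rotm(r):
    r=np.array(r,float); return r if r.shape==(3,3) else cv2.Rodrigues(r.reshape(3,1))[0]
def cloud(s):
    h,w=s["range_z"].shape
    uv=np.stack(np.meshgrid(np.arange(w),np.arange(h)),-1).reshape(-1,1,2).astype(float)
    n=cv2.undistortPoints(uv,s["K"],s["dist"]).reshape(h,w,2)
    z=s["range_z"][...,None]
    P=np.concatenate([n*z,z],-1)@rotm(s["rotation"]).T+s["origin"]
    P[s["range_z"]==0]=np.nan
    return P
def proj(s,p):
    R=rotm(s["rotation"]); c=(np.atleast_2d(p)-s["origin"])@R
    return cv2.projectPoints(c,np.zeros(3),np.zeros(3),s["K"],s["dist"])[0].reshape(-1,2)
E
python3 - <<'E'
from h import *
for n in("top","side"):
    s=snap(n); cv2.imwrite(f"pics/{n}0.png",cv2.resize(s["image"],(800,600)))
    print(n,s["origin"],s["rotation"],s["fx"])
print(robot.observe())
E
```

```text
pics
top [0.32451739 0.01583609 1.37158057] [-2.19872589  2.15698574 -0.1355469 ] 489.48795682023183
side [ 0.23997916 -0.66450912  0.96169675] [-2.42366312  0.39528959 -0.14140195] 467.56547764982554
{'time_s': 0.1, 'q': array([ 1.12986620e+00,  1.58981203e-01,  1.59813024e+00,  2.55738865e-05,
        1.38615543e+00, -2.10127162e-01]), 'joint_vel': array([ 0.00068329, -0.00177005, -0.00326261, -0.00122597, -0.00087839,
        0.00010762]), 'joint_efforts': array([-1.04119929e-04, -3.96989179e+01, -3.32339215e+01, -3.01496702e-04,
        4.13914051e-03, -2.81733514e-05]), 'ee_pos': array([0.13130362, 0.55919503, 0.19290611]), 'tcp_rot': array([-3.61683141e-01, -3.12013942e+00,  2.47868168e-03]), 'ft_force': array([-0.49782273,  0.78746909, -0.04755957]), 'ft_torque': array([ 0.00492438, -0.03008572,  0.04776622]), 'gripper_width': 0.08558349256842229}
```

View pics/top0.png

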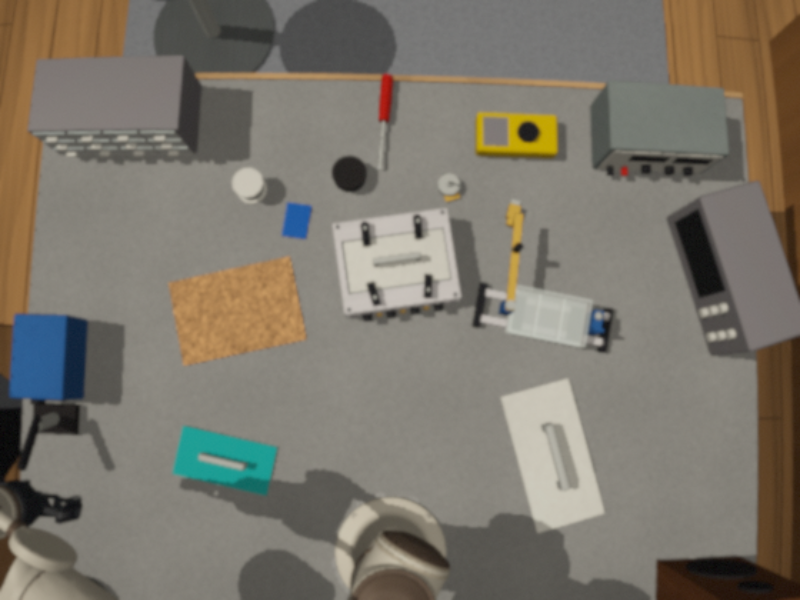

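View pics/side0.png

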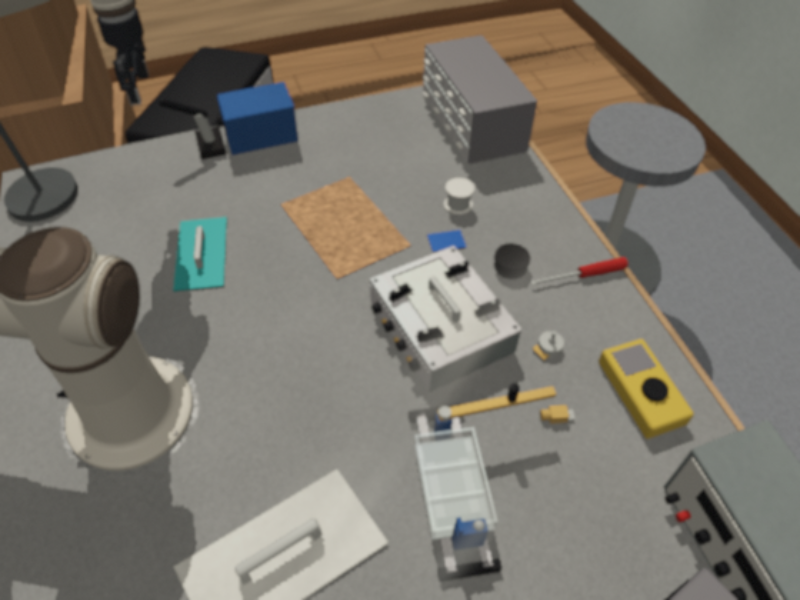

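The smaller white panel is in the chassis (397,260). The large white one at (555,455) and the turquoise one at (225,460) are decoys. The mat is at (238,310). The tray is at (550,315), with the keeper open, running from (512,300) to (515,205). Next I measure these.

```bash
cat >> h.py <<'E'
def rect(P,m):
    q=P[m][:,:2].astype(np.float32); (c,sz,a)=cv2.minAreaRect(q); return np.round(c,4),np.round(sz,4),round(a,2),len(q)
def big(m):
    n,l,st,_=cv2.connectedComponentsWithStats(m.astype(np.uint8)); 
    return l==1+np.argmax(st[1:,4]) if n>1 else m
E
python3 - <<'E'
from h import *
s=snap("top");P=cloud(s);X,Y,Z=P[...,0],P[...,1],P[...,2]
hsv=cv2.cvtColor(s["image"],cv2.COLOR_BGR2HSV);H,S,V=[hsv[...,i].astype(int) for i in range(3)]
def px(u,v): u=int(u*.7);v=int(v*.7);return np.round(P[v-1:v+2,u-1:u+2].reshape(-1,3).mean(0),4)
print("desk",px(450,400),px(150,250),"mat",px(238,310),"rim",px(340,290),"panel",px(370,285))
for n,(u,v) in dict(handle=(400,260),b1=(375,293),b2=(429,287),b3=(366,233),b4=(418,227),hinge=(508,308),knob=(517,246),barend=(515,210),pillar=(599,322),trayfl=(550,315)).items(): print(n,px(u,v))
near=lambda a,b,r:(np.hypot(X-a,Y-b)<r)
c=px(397,260)
m=near(c[0],c[1],.2)&(Z>.062)&(Z<.076); print("chassis",rect(P,big(m)))
m=near(c[0],c[1],.1)&(Z>.085)&(Z<.105)&(V>100); print("handle",rect(P,big(m)))
m=near(c[0],c[1],.15)&(Z>.072)&(V<70)
n,l,st,_=cv2.connectedComponentsWithStats(m.astype(np.uint8))
for i in range(1,n):
    if st[i,4]>15:
        k=(l==i); print("btn",rect(P,k),np.nanmax(Z[k]), np.nanmean(P[k&(Z>.085)],0) if (k&(Z>.085)).any() else 0)
m=(H>8)&(H<25)&(S>80)&(Z<.02)&(Y>.1); print("mat",rect(P,big(m)))
m=(H>15)&(H<30)&(S>100)&(Z>.07)&(Z<.11); print("bar",rect(P,big(m)))
m=(H>100)&(H<130)&(S>100)&(Y<-.05)&(X>.2)
n,l,st,_=cv2.connectedComponentsWithStats(m.astype(np.uint8))
for i in range(1,n):
    if st[i,4]>10: k=(l==i);print("blue",rect(P,k),np.nanmin(Z[k]),np.nanmax(Z[k]))
# ortho at z=.09
def ortho(s,z,x0,x1,y0,y1,r=.0005):
    xs=np.arange(x1,x0,-r);ys=np.arange(y1,y0,-r);g=np.stack(np.meshgrid(xs,ys,indexing='ij')+[np.full((len(xs),len(ys)),z)],-1) if 0 else np.stack([*np.meshgrid(xs,ys,indexing='ij'),np.full((len(xs),len(ys)),z)],-1)
    uv=proj(s,g.reshape(-1,3)).reshape(*g.shape[:2],2).astype(np.float32)
    return cv2.remap(s["image"],uv[...,0],uv[...,1],cv2.INTER_CUBIC)
u,v=[int(t*.7) for t in (330,190)]
im=s["image"][135:260,220:440]; cv2.imwrite("pics/crop1.png",cv2.resize(im,None,fx=3.6,fy=3.6,interpolation=cv2.INTER_CUBIC))
E
```

```text
desk [ 0.2948 -0.1117 -0.0009] [5.812e-01 4.954e-01 1.000e-04] mat [0.4628 0.3106 0.0042] rim [5.071e-01 1.115e-01 1.000e-04] panel [0.5077 0.0475 0.0851]
handle [ 0.5555 -0.0074  0.0798]
b1 [0.4912 0.0391 0.0893]
b2 [ 0.5065 -0.061   0.0902]
b3 [0.604  0.0577 0.0889]
b4 [ 0.6195 -0.0381  0.0903]
hinge [ 0.4695 -0.2075  0.0914]
knob [ 0.5789 -0.2174  0.1252]
barend [ 0.6733 -0.2349  0.0182]
pillar [ 0.4474 -0.3849  0.0786]
trayfl [ 0.465  -0.3046  0.0225]
chassis (array([ 0.5561, -0.0006]), array([0.1752, 0.2215]), 9.26, 4613)
handle (array([ 0.5583, -0.0006]), array([0.0124, 0.0898]), 9.65, 161)
btn (array([ 0.6129, -0.0397]), array([0.0192, 0.0085]), 3.23, 33) 0.09581821846868488 [ 0.61436776 -0.03939519  0.09028399]
btn (array([0.5973, 0.0573]), array([0.0215, 0.0097]), 10.93, 35) 0.0941340013013876 [0.5999339  0.05828733 0.09005718]
btn (array([ 0.5158, -0.0595]), array([0.0199, 0.0082]), 0.47, 29) 0.09461737108048696 [ 0.51527644 -0.05958399  0.09031439]
btn (array([0.4989, 0.0439]), array([0.0171, 0.0088]), 16.13, 24) 0.09479150390177127 [0.49872027 0.04377474 0.09051137]
mat (array([0.9889, 1.047 ]), array([1.3086, 0.532 ]), 6.91, 8130)
bar (array([ 0.5305, -0.2167]), array([0.0165, 0.092 ]), 84.24, 193)
blue (array([ 0.4704, -0.2053]), array([0.0185, 0.0083]), 24.64, 16) 0.03716193314023353 0.0731170182858456
blue (array([ 0.4447, -0.3933]), array([0.047 , 0.0403]), 79.37, 109) 0.00650786783260715 0.09790538544533045
```

View pics/crop1.png

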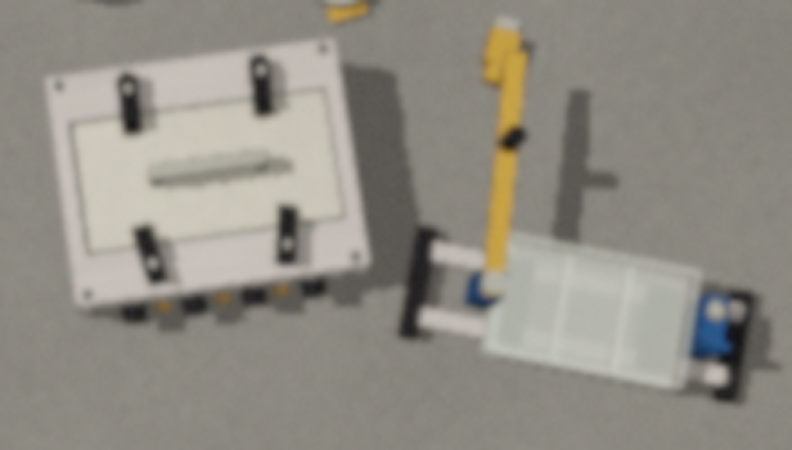

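```bash
cat >> h.py <<'E'
def Rdown(psi):
    c,s=np.cos(np.radians(psi)),np.sin(np.radians(psi))
    return np.array([[-s,c,0],[c,s,0],[0,0,-1.]])
def plan(*wps,step=.04,tw=.13,start=None):
    """wps: (x,y,z,psi) chained; prints rows. psi = heading of tool y in deg"""
    o=robot.observe(); p=np.array(o["ee_pos"]);R=rotm(o["tcp_rot"])
    print("at",np.round(p,4),"psi",round(np.degrees(np.arctan2(R[1,1],R[0,1])),1),"q6",round(o["q"][5],2),"t",round(o["time_s"],1),"w",round(o["gripper_width"],4),"F",np.round(o["ft_force"],1))
    for w in wps:
        t=np.array(w[:3],float);Rt=Rdown(w[3]); rv=cv2.Rodrigues(R.T@Rt)[0].ravel()
        N=max(1,int(np.ceil(np.linalg.norm(t-p)/step)),int(np.ceil(np.linalg.norm(rv)/tw)))
        T=[];W=[];d=(t-p)/N
        for i in range(N):
            T.append([float(round(v,4)) for v in R.T@d]);W.append([float(round(v,3))+0 for v in rv/N]); R=R@cv2.Rodrigues(rv/N)[0]
        print("->",w,N)
        for k in range(0,N,5): print(" T",T[k:k+5]," W",W[k:k+5])
        p,R=t,Rt
CH=np.array([.5561,-.0006]);CY=9.4
def ch(x,y):
    a=np.radians(CY);return CH+np.array([x*np.cos(a)-y*np.sin(a),x*np.sin(a)+y*np.cos(a)])
E
python3 - <<'E'
from h import *
for a in((-.066,.05),(-.066,-.05),(.066,.05),(.066,-.05)): print(np.round(ch(*a),4))
b=ch(-.066,.05)
plan((*b,.16,107))
E
```

```text
[0.4828 0.0379]
[ 0.4992 -0.0607]
[0.613  0.0595]
[ 0.6294 -0.0391]
at [0.1313 0.5593 0.193 ] psi 76.8 q6 -0.21 t 0.1 w 0.0853 F [-0.8 -1.1 -0.3]
-> (np.float64(0.48281993922185895), np.float64(0.0379490945724014), 0.16, 107) 16
 T [[-0.0288, -0.0267, 0.0021], [-0.0279, -0.0276, 0.0021], [-0.027, -0.0285, 0.0021], [-0.0261, -0.0294, 0.0021], [-0.0251, -0.0303, 0.0021]]  W [[0.0, 0.0, -0.033], [0.0, 0.0, -0.033], [0.0, 0.0, -0.033], [0.0, 0.0, -0.033], [0.0, 0.0, -0.033]]
 T [[-0.0241, -0.0311, 0.0021], [-0.023, -0.0318, 0.0021], [-0.022, -0.0326, 0.0021], [-0.0209, -0.0333, 0.0021], [-0.0198, -0.034, 0.0021]]  W [[0.0, 0.0, -0.033], [0.0, 0.0, -0.033], [0.0, 0.0, -0.033], [0.0, 0.0, -0.033], [0.0, 0.0, -0.033]]
 T [[-0.0186, -0.0346, 0.0021], [-0.0175, -0.0352, 0.0021], [-0.0163, -0.0357, 0.0021], [-0.0151, -0.0363, 0.0021], [-0.0139, -0.0367, 0.0021]]  W [[0.0, 0.0, -0.033], [0.0, 0.0, -0.033], [0.0, 0.0, -0.033], [0.0, 0.0, -0.033], [0.0, 0.0, -0.033]]
 T [[-0.0127, -0.0372, 0.0021]]  W [[0.0, 0.0, -0.033]]
```

step_arm(travel=[[-0.029,-0.027,0.002],[-0.028,-0.028,0.002],[-0.027,-0.029,0.002],[-0.026,-0.029,0.002],[-0.025,-0.03,0.002]], twist=[[0,0,-0.033],[0,0,-0.033],[0,0,-0.033],[0,0,-0.033],[0,0,-0.033]], gripper=0.5)

```text
time_s: 0.65
ee_pos: [0.2418, 0.3932, 0.1809]
tcp_rot: [-0.08, -3.138, 0.003]
ft_force: [1.2, -0.0, 0.4]
gripper_width: 0.0427
```

step_arm(travel=[[-0.024,-0.031,0.002],[-0.023,-0.032,0.002],[-0.022,-0.033,0.002],[-0.021,-0.033,0.002],[-0.02,-0.034,0.002]], twist=[[0,0,-0.033],[0,0,-0.033],[0,0,-0.033],[0,0,-0.033],[0,0,-0.033]])

```text
time_s: 1.15
ee_pos: [0.3571, 0.2247, 0.1697]
tcp_rot: [0.192, -3.133, 0.003]
ft_force: [-0.2, 0.8, -0.7]
gripper_width: 0.0427
```

step_arm(travel=[[-0.019,-0.035,0.002],[-0.018,-0.035,0.002],[-0.016,-0.036,0.002],[-0.015,-0.036,0.002],[-0.014,-0.037,0.002]], twist=[[0,0,-0.033],[0,0,-0.033],[0,0,-0.033],[0,0,-0.033],[0,0,-0.033]])

```text
time_s: 1.65
ee_pos: [0.4744, 0.0565, 0.1587]
tcp_rot: [0.459, -3.106, 0.002]
ft_force: [1.5, -0.0, 0.1]
gripper_width: 0.0429
```

Run:
```python
from h import *
plan((.4828,.0379,.13,107),(.4828,.0379,.079,107))
```

```text
at [0.4744 0.0565 0.1587] psi 106.8 q6 -2.0 t 1.6 w 0.0429 F [ 1.5 -0.   0.1]
-> (0.4828, 0.0379, 0.13, 107) 1
 T [[-0.0027, -0.0202, 0.0287]]  W [[-0.001, -0.002, -0.003]]
-> (0.4828, 0.0379, 0.079, 107) 2
 T [[0.0, 0.0, 0.0255], [0.0, 0.0, 0.0255]]  W [[0.0, 0.0, 0.0], [0.0, 0.0, 0.0]]
```

step_arm(travel=[[-0.003,-0.02,0.029],[0,0,0.02],[0,0,0.02],[0,0,0.01]], twist=[[0,0,0],[0,0,0],[0,0,0],[0,0,0]])

```text
time_s: 2.05
ee_pos: [0.4875, 0.0313, 0.0785]
tcp_rot: [-0.448, 3.107, -0.006]
ft_force: [-0.8, -0.2, -0.4]
gripper_width: 0.0426
```

Run:
```python
from h import *
plan((.4828,.0379,.079,107))
s=snap("side"); u=proj(s,[[.4828,.0379,.085]])[0].astype(int);print(u)
im=s["image"][u[1]-55:u[1]+55,u[0]-75:u[0]+75]; cv2.imwrite("pics/b1.png",cv2.resize(im,None,fx=5,fy=5,interpolation=cv2.INTER_CUBIC))
```

```text
at [0.4875 0.0313 0.0785] psi 106.4 q6 -2.04 t 2.0 w 0.0426 F [-0.8 -0.2 -0.4]
-> (0.4828, 0.0379, 0.079, 107) 1
 T [[0.0027, 0.0076, -0.0005]]  W [[-0.004, 0.002, -0.01]]
[276 203]
```

View pics/b1.png

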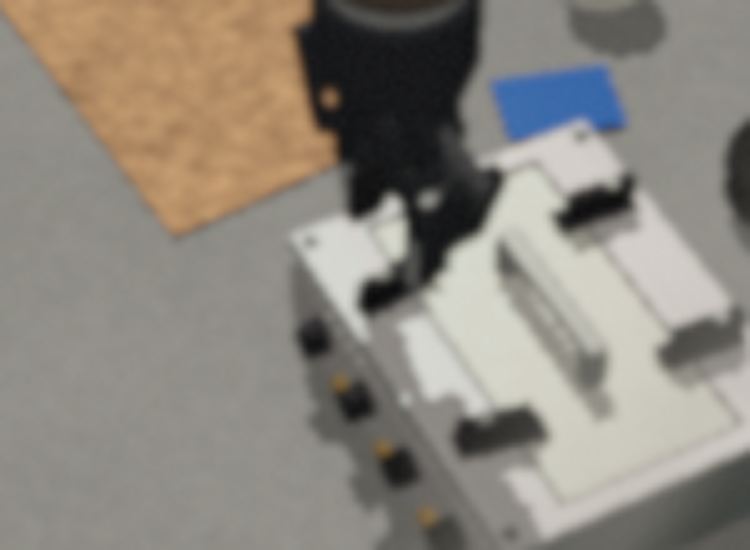

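The jaws straddle button 1, near (400,280) in the crop. I'll correct the overshoot and then grip.

step_arm(travel=[[0.003,0.007,0],[0,0,0]], twist=[[0,0,-0.01],[0,0,0]])

```text
time_s: 2.3
ee_pos: [0.4814, 0.0382, 0.0779]
tcp_rot: [-0.466, 3.106, -0.004]
ft_force: [0.1, 0.1, -0.4]
gripper_width: 0.0426
```

Run:
```python
from h import *
plan((.4828,.0379,.079,107))
```

```text
at [0.4814 0.0382 0.0779] psi 107.0 q6 -2.04 t 2.3 w 0.0426 F [ 0.1  0.1 -0.4]
-> (0.4828, 0.0379, 0.079, 107) 1
 T [[-0.0012, -0.0007, -0.0011]]  W [[-0.003, 0.0, 0.001]]
```

step_arm(travel=[[-0.001,-0.001,-0.001],[0,0,0],[0,0,0],[0,0,0]], twist=[[0,0,0],[0,0,0],[0,0,0],[0,0,0]], gripper=1)

```text
time_s: 2.7
ee_pos: [0.485, 0.038, 0.0822]
tcp_rot: [-0.468, 3.1, -0.008]
ft_force: [0.2, -1.0, -0.1]
gripper_width: 0.0003
```

step_arm(travel=[[0,0,0],[0,0,0],[0,0,0]], twist=[[0,0,0.1],[0,0,0.1],[0,0,0.1]])

```text
time_s: 3.0
ee_pos: [0.4857, 0.0379, 0.0831]
tcp_rot: [0.017, 3.133, -0.006]
ft_force: [-0.4, 0.1, 0.2]
gripper_width: 0.0002
```

Run:
```python
from h import *
plan((.4828,.0379,.079,8))
```

```text
at [0.4857 0.0379 0.0831] psi 89.4 q6 -1.73 t 3.0 w 0.0002 F [-0.4  0.1  0.2]
-> (0.4828, 0.0379, 0.079, 8) 11
 T [[0.0003, 0.0, 0.0004], [0.0003, -0.0, 0.0004], [0.0003, -0.0001, 0.0004], [0.0002, -0.0001, 0.0004], [0.0002, -0.0001, 0.0004]]  W [[0.0, 0.001, 0.129], [0.0, 0.001, 0.129], [0.0, 0.001, 0.129], [0.0, 0.001, 0.129], [0.0, 0.001, 0.129]]
 T [[0.0002, -0.0002, 0.0004], [0.0002, -0.0002, 0.0004], [0.0002, -0.0002, 0.0004], [0.0001, -0.0002, 0.0004], [0.0001, -0.0002, 0.0004]]  W [[0.0, 0.001, 0.129], [0.0, 0.001, 0.129], [0.0, 0.001, 0.129], [0.0, 0.001, 0.129], [0.0, 0.001, 0.129]]
 T [[0.0001, -0.0003, 0.0004]]  W [[0.0, 0.001, 0.129]]
```

step_arm(travel=[[0,0,-0.02],[0,0,-0.04],[0,0,-0.04],[0,0,0]], twist=[[0,0,0],[0,0,0],[0,0,0],[0,0,0]])

```text
time_s: 3.4
ee_pos: [0.4838, 0.0382, 0.1856]
tcp_rot: [0.022, 3.136, -0.006]
ft_force: [0.4, -0.1, 0.8]
gripper_width: -0.0001
```

Run:
```python
from h import *
s=snap("side");P=cloud(s)
u=proj(s,[[.5561,0,.07]])[0].astype(int);print(u)
im=s["image"][u[1]-75:u[1]+75,u[0]-100:u[0]+100].copy()
im=cv2.resize(im,None,fx=4,fy=4,interpolation=cv2.INTER_CUBIC)
for a in((-.066,.05),(-.066,-.05),(.066,.05),(.066,-.05)):
    for z,c in((.09,(0,0,255)),(.07,(0,255,0))):
        q=(proj(s,[[*ch(*a),z]])[0]-u+[100,75])*4+2; cv2.circle(im,tuple(q.astype(int)),4,c,1)
cv2.imwrite("pics/b1b.png",im)
plan((.48,.04,.079,107))
```

```text
[309 211]
at [0.4821 0.0385 0.1828] psi 89.2 q6 -1.73 t 3.5 w 0.0001 F [ 0.6  0.1 -0.3]
-> (0.48, 0.04, 0.079, 107) 3
 T [[0.0008, 0.0006, 0.0346], [0.0007, 0.0006, 0.0346], [0.0006, 0.0007, 0.0346]]  W [[-0.001, 0.0, -0.104], [-0.001, 0.0, -0.104], [-0.001, 0.0, -0.104]]
```

View pics/b1b.png

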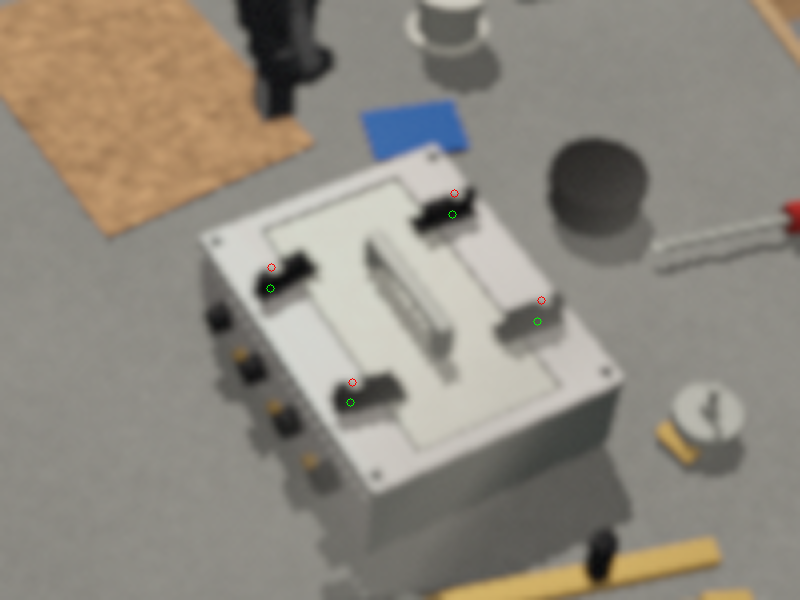

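Run:
```python
from h import *
for n in("side","top"):
    s=snap(n);P=cloud(s);o=robot.observe();t=np.array(o["ee_pos"]);print(n,t,proj(s,[t]))
    d=np.linalg.norm(P[...,:2]-t[:2],axis=2); m=big((d<.07)&(P[...,2]>.12)); q=P[m]
    print(m.sum(), "lowest",np.nanpercentile(q[:,2],[0,1,3]))
    k=q[q[:,2]<np.nanmin(q[:,2])+.02]; print(k.mean(0),k.min(0),k.max(0))
    if n=="side":
        im=s["image"].copy();u=proj(s,[t])[0].astype(int);x,y=u-[60,60]
        im=cv2.resize(im[y:y+110,x:x+120],None,fx=5,fy=5,interpolation=cv2.INTER_CUBIC);cv2.circle(im,(302,302),5,(0,0,255),1);cv2.imwrite("pics/tip.png",im)
```

```text
side [0.48068797 0.03874023 0.18050693] [[275.45654792 176.76295522]]
5922 lowest [0.21849892 0.24115615 0.28498219]
[0.47987632 0.02920207 0.22953326] [0.47238195 0.02120857 0.21849892] [0.49350121 0.03990989 0.2373875 ]
top [0.47961451 0.03889417 0.17901098] [[261.44027143 204.96449946]]
3767 lowest [0.27533177 0.31043486 0.38536736]
[0.47157099 0.07468539 0.28860613] [0.47024094 0.00439947 0.27533177] [0.4751694  0.08892106 0.29430215]
```

View pics/tip.png

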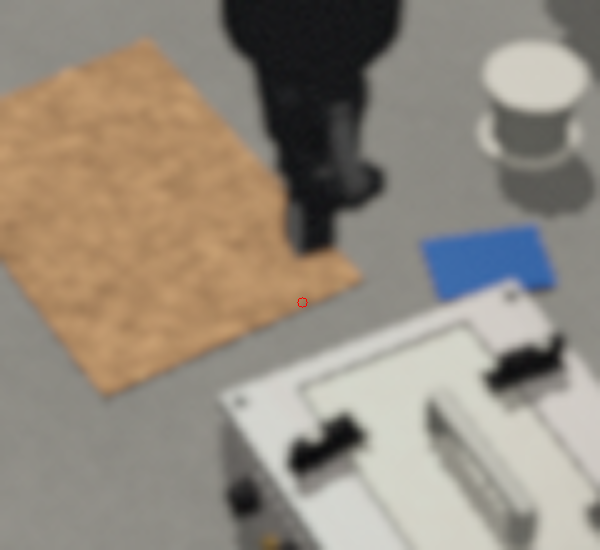

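Both the picture and the depth put the fingertips about 38 mm above the reported TCP: the tip is at z 0.218 when the reading is 0.180. That fits the empty grip. I'll go down in stages and check this from closer.

step_arm(travel=[[0,0,0.03],[0,0,0.03],[0,0,0.02],[0,0,0.01],[0,0,0]], twist=[[0,0,-0.1],[0,0,-0.1],[0,0,-0.1],[0,0,0],[0,0,0]], gripper=0.5)

```text
time_s: 4.05
ee_pos: [0.4736, 0.0396, 0.079]
tcp_rot: [0.458, -3.09, -0.004]
ft_force: [-0.6, -0.8, -0.3]
gripper_width: 0.0425
```

```bash
cat >> h.py <<'E'
def tip():
    s=snap("side");P=cloud(s);o=robot.observe();t=np.array(o["ee_pos"])
    d=np.linalg.norm(P[...,:2]-t[:2],axis=2);hsv=cv2.cvtColor(s["image"],cv2.COLOR_BGR2HSV)
    m=(d<.08)&(P[...,2]>.1); q=P[m]; q=q[np.argsort(q[:,2])][:60]; print("tcp",np.round(t,4),"low",np.round(q[:40:8],4).tolist())
    return s,t
E
python3 - <<'E'
from h import *
s,t=tip()
x,y=proj(s,[t])[0].astype(int)-[60,70]
im=cv2.resize(s["image"][y:y+110,x:x+120],None,fx=5,fy=5,interpolation=cv2.INTER_CUBIC);cv2.circle(im,(302,352),5,(0,0,255),1);cv2.imwrite("pics/tip2.png",im)
plan((.4828,.0379,.079,107))
E
```

```text
tcp [0.474  0.0395 0.0798] low [[0.4666, 0.0605, 0.1133], [0.4655, 0.0571, 0.121], [0.4741, 0.06, 0.1221], [0.4743, 0.0078, 0.1241], [0.4739, 0.0591, 0.1268]]
at [0.474  0.0395 0.0798] psi 106.9 q6 -2.03 t 4.1 w 0.0426 F [-0.2  0.  -0.4]
-> (0.4828, 0.0379, 0.079, 107) 1
 T [[-0.008, -0.0041, 0.0006]]  W [[0.005, -0.016, -0.002]]
```

View pics/tip2.png

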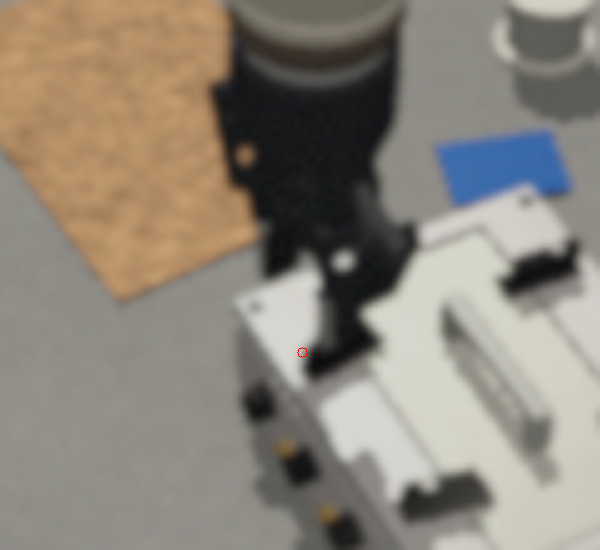

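step_arm(travel=[[-0.008,-0.004,0],[0,0,0.01],[0,0,0.01],[0,0,0.008],[0,0,0]], twist=[[0,-0.015,0],[0,0,0],[0,0,0],[0,0,0],[0,0,0]])

```text
time_s: 4.6
ee_pos: [0.4864, 0.0374, 0.0523]
tcp_rot: [-0.455, 3.103, 0.005]
ft_force: [-1.0, 0.2, -0.5]
gripper_width: 0.0427
```

Run:
```python
from h import *
plan((.4828,.0379,.043,107))
```

```text
at [0.4864 0.0374 0.0523] psi 106.7 q6 -2.04 t 4.6 w 0.0427 F [-1.   0.2 -0.5]
-> (0.4828, 0.0379, 0.043, 107) 1
 T [[0.0034, 0.0015, 0.0093]]  W [[0.002, 0.006, -0.006]]
```

step_arm(travel=[[0.002,0.001,0.005],[0,0,0.004],[0,0,0],[0,0,0]], twist=[[0,0,0],[0,0,0],[0,0,0],[0,0,0]])

```text
time_s: 5.0
ee_pos: [0.4841, 0.038, 0.0425]
tcp_rot: [-0.455, 3.103, 0.005]
ft_force: [-0.4, -0.2, -0.0]
gripper_width: 0.0428
```

Run:
```python
from h import *
plan((.4828,.0379,.043,107))
s,t=tip()
for i in range(3): plan((.4828,.0379,.043,107)); snap("top")
```

```text
at [0.4841 0.038  0.0425] psi 106.7 q6 -2.04 t 5.0 w 0.0428 F [-0.4 -0.2 -0. ]
-> (0.4828, 0.0379, 0.043, 107) 1
 T [[0.0012, 0.0003, -0.0005]]  W [[0.002, 0.006, -0.006]]
tcp [0.4841 0.038  0.0425] low [[0.4753, 0.0562, 0.1001], [0.468, 0.0574, 0.1015], [0.4717, 0.053, 0.1048], [0.4778, 0.0557, 0.1072], [0.4749, 0.0549, 0.109]]
at [0.4841 0.038  0.0425] psi 106.7 q6 -2.04 t 5.0 w 0.0432 F [ 0.5  0.2 -0.7]
-> (0.4828, 0.0379, 0.043, 107) 1
 T [[0.0012, 0.0003, -0.0005]]  W [[0.002, 0.006, -0.006]]
at [0.4842 0.0379 0.0427] psi 106.7 q6 -2.04 t 5.1 w 0.0429 F [ 0.6 -0.1  0.1]
-> (0.4828, 0.0379, 0.043, 107) 1
 T [[0.0013, 0.0004, -0.0003]]  W [[0.002, 0.006, -0.006]]
at [0.4843 0.0379 0.0428] psi 106.7 q6 -2.04 t 5.2 w 0.0425 F [ 0.1 -0.1  0.1]
-> (0.4828, 0.0379, 0.043, 107) 1
 T [[0.0014, 0.0004, -0.0003]]  W [[0.002, 0.006, -0.006]]
```

No contact and the pose is settled, so I close.

step_arm(travel=[[0,0,0],[0,0,0],[0,0,0],[0,0,0]], twist=[[0,0,0],[0,0,0],[0,0,0],[0,0,0]], gripper=1)

```text
time_s: 5.6
ee_pos: [0.4846, 0.0387, 0.0434]
tcp_rot: [-0.454, 3.102, 0.007]
ft_force: [0.3, -1.2, -0.8]
gripper_width: 0.0078
```

Run:
```python
from h import *
plan((.4828,.0379,.043,8))
```

```text
at [0.4846 0.0387 0.0434] psi 106.7 q6 -2.04 t 5.6 w 0.0078 F [ 0.3 -1.2 -0.8]
-> (0.4828, 0.0379, 0.043, 8) 14
 T [[0.0001, -0.0, 0.0], [0.0001, -0.0, 0.0], [0.0001, -0.0001, 0.0], [0.0001, -0.0001, 0.0], [0.0001, -0.0001, 0.0]]  W [[0.001, 0.0, 0.123], [0.001, 0.0, 0.123], [0.001, 0.0, 0.123], [0.001, 0.0, 0.123], [0.001, 0.0, 0.123]]
 T [[0.0001, -0.0001, 0.0], [0.0001, -0.0001, 0.0], [0.0001, -0.0001, 0.0], [0.0001, -0.0001, 0.0], [0.0, -0.0001, 0.0]]  W [[0.001, 0.0, 0.123], [0.001, 0.0, 0.123], [0.001, 0.0, 0.123], [0.001, 0.0, 0.123], [0.001, 0.0, 0.123]]
 T [[0.0, -0.0001, 0.0], [0.0, -0.0001, 0.0], [-0.0, -0.0001, 0.0], [-0.0, -0.0001, 0.0]]  W [[0.001, 0.0, 0.123], [0.001, 0.0, 0.123], [0.001, 0.0, 0.123], [0.001, 0.0, 0.123]]
```

step_arm(travel=[[0,0,0],[0,0,0],[0,0,0],[0,0,0]], twist=[[0,0,0.12],[0,0,0.12],[0,0,0.12],[0,0,0.12]])

```text
time_s: 6.0
ee_pos: [0.4845, 0.0384, 0.0434]
tcp_rot: [0.322, 3.119, 0.007]
ft_force: [-0.8, 0.6, 0.2]
gripper_width: 0.008
```

Run:
```python
from h import *
plan((.4828,.0379,.043,8)); print(robot.observe()["ft_torque"])
```

```text
at [0.4845 0.0384 0.0434] psi 78.2 q6 -1.54 t 6.0 w 0.008 F [-0.8  0.6  0.2]
-> (0.4828, 0.0379, 0.043, 8) 10
 T [[0.0002, -0.0001, 0.0], [0.0001, -0.0001, 0.0], [0.0001, -0.0001, 0.0], [0.0001, -0.0001, 0.0], [0.0001, -0.0002, 0.0]]  W [[0.001, 0.0, 0.123], [0.001, 0.0, 0.123], [0.001, 0.0, 0.123], [0.001, 0.0, 0.123], [0.001, 0.0, 0.123]]
 T [[0.0001, -0.0002, 0.0], [0.0001, -0.0002, 0.0], [0.0, -0.0002, 0.0], [0.0, -0.0002, 0.0], [-0.0, -0.0002, 0.0]]  W [[0.001, 0.0, 0.123], [0.001, 0.0, 0.123], [0.001, 0.0, 0.123], [0.001, 0.0, 0.123], [0.001, 0.0, 0.123]]
[0.13887045 0.10797223 0.04622417]
```

step_arm(travel=[[0,0,0],[0,0,0],[0,0,0],[0,0,0],[0,0,0]], twist=[[0,0,0.12],[0,0,0.12],[0,0,0.12],[0,0,0.12],[0,0,0.12]])

```text
time_s: 6.5
ee_pos: [0.4844, 0.0382, 0.0434]
tcp_rot: [1.266, 2.871, 0.008]
ft_force: [-0.1, 1.4, 0.8]
gripper_width: 0.0079
```

step_arm(travel=[[0,0,0],[0,0,0],[0,0,0],[0,0,0],[0,0,0]], twist=[[0,0,0.12],[0,0,0.12],[0,0,0.12],[0,0,0.12],[0,0,0]])

```text
time_s: 7.0
ee_pos: [0.4842, 0.0381, 0.0434]
tcp_rot: [1.938, 2.469, 0.008]
ft_force: [-0.4, 0.8, 0.5]
gripper_width: 0.0078
```

step_arm(travel=[[0,0,0],[0,0,0],[0,0,-0.02],[0,0,-0.03],[0,0,0]], twist=[[0,0,0],[0,0,0],[0,0,0],[0,0,0],[0,0,0]], gripper=0.6)

```text
time_s: 7.5
ee_pos: [0.4833, 0.0371, 0.0939]
tcp_rot: [1.926, 2.48, 0.004]
ft_force: [0.8, -0.5, -0.2]
gripper_width: 0.0338
```

Run:
```python
from h import *
plan((.4992,-.0607,.10,89),(.4992,-.0607,.043,89))
```

```text
at [0.4833 0.0371 0.0939] psi 14.3 q6 -0.43 t 7.5 w 0.0338 F [ 0.8 -0.5 -0.2]
-> (0.4992, -0.0607, 0.1, 89) 11
 T [[-0.009, -0.0008, -0.0006], [-0.0088, -0.0019, -0.0006], [-0.0085, -0.0029, -0.0006], [-0.0081, -0.0039, -0.0006], [-0.0076, -0.0048, -0.0006]]  W [[0.0, 0.0, -0.118], [0.0, 0.0, -0.118], [0.0, 0.0, -0.118], [0.0, 0.0, -0.118], [0.0, 0.0, -0.118]]
 T [[-0.007, -0.0057, -0.0006], [-0.0063, -0.0065, -0.0006], [-0.0055, -0.0072, -0.0006], [-0.0046, -0.0078, -0.0006], [-0.0036, -0.0082, -0.0006]]  W [[0.0, 0.0, -0.118], [0.0, 0.0, -0.118], [0.0, 0.0, -0.118], [0.0, 0.0, -0.118], [0.0, 0.0, -0.118]]
 T [[-0.0026, -0.0086, -0.0006]]  W [[0.0, 0.0, -0.118]]
-> (0.4992, -0.0607, 0.043, 89) 2
 T [[0.0, 0.0, 0.0285], [0.0, 0.0, 0.0285]]  W [[0.0, 0.0, 0.0], [0.0, 0.0, 0.0]]
```

step_arm(travel=[[-0.009,-0.001,0],[-0.009,-0.002,0],[-0.009,-0.003,0],[-0.008,-0.004,0],[-0.008,-0.005,0]], twist=[[0,0,-0.12],[0,0,-0.12],[0,0,-0.12],[0,0,-0.12],[0,0,-0.12]])

```text
time_s: 8.0
ee_pos: [0.4908, -0.0096, 0.0927]
tcp_rot: [1.059, 2.954, 0.002]
ft_force: [0.3, 0.1, 0.6]
gripper_width: 0.0345
```

step_arm(travel=[[-0.007,-0.006,0],[-0.006,-0.007,0],[-0.006,-0.007,0],[-0.005,-0.008,0],[-0.004,-0.008,0]], twist=[[0,0,-0.12],[0,0,-0.12],[0,0,-0.12],[0,0,-0.12],[0,0,-0.12]])

```text
time_s: 8.5
ee_pos: [0.4997, -0.0568, 0.0895]
tcp_rot: [0.088, 3.14, -0.001]
ft_force: [-0.4, -0.6, 0.4]
gripper_width: 0.0343
```

step_arm(travel=[[-0.003,-0.009,0],[0,0,0]], twist=[[0,0,-0.1],[0,0,0]])

```text
time_s: 8.7
ee_pos: [0.5019, -0.0674, 0.0883]
tcp_rot: [0.08, -3.14, 0.001]
ft_force: [0.9, -0.2, 0.2]
gripper_width: 0.0341
```

Run:
```python
from h import *
plan((.4992,-.0607,.08,89),(.4992,-.0607,.043,89))
```

```text
at [ 0.5019 -0.0674  0.0883] psi 92.9 q6 -1.99 t 8.7 w 0.0341 F [ 0.9 -0.2  0.2]
-> (0.4992, -0.0607, 0.08, 89) 1
 T [[0.0024, 0.0068, 0.0083]]  W [[-0.001, -0.001, 0.068]]
-> (0.4992, -0.0607, 0.043, 89) 1
 T [[0.0, 0.0, 0.037]]  W [[0.0, 0.0, 0.0]]
```

step_arm(travel=[[0.002,0.006,0.008],[0,0,0.008],[0,0,0],[0,0,0]], twist=[[0,0,0.068],[0,0,0],[0,0,0],[0,0,0]])

```text
time_s: 9.1
ee_pos: [0.4987, -0.0608, 0.0704]
tcp_rot: [-0.034, -3.139, 0.0]
ft_force: [-0.8, -0.8, -0.4]
gripper_width: 0.0338
```

Run:
```python
from h import *
plan((.4995,-.0604,.043,89),step=.01)
```

```text
at [ 0.4987 -0.0608  0.0704] psi 88.8 q6 -1.91 t 9.1 w 0.0338 F [-0.8 -0.8 -0.4]
-> (0.4995, -0.0604, 0.043, 89) 3
 T [[-0.0003, 0.0001, 0.0091], [-0.0003, 0.0001, 0.0091], [-0.0003, 0.0001, 0.0091]]  W [[0.0, -0.001, -0.001], [0.0, -0.001, -0.001], [0.0, -0.001, -0.001]]
```

step_arm(travel=[[0,0,0.009],[0,0,0.009],[0,0,0.006],[0,0,0.002],[0,0,0]], twist=[[0,0,0],[0,0,0],[0,0,0],[0,0,0],[0,0,0]])

```text
time_s: 9.6
ee_pos: [0.4987, -0.0607, 0.042]
tcp_rot: [-0.032, -3.139, 0.0]
ft_force: [0.3, 0.9, 0.2]
gripper_width: 0.0342
```

step_arm(travel=[[0,0,0],[0,0,0],[0,0,0],[0,0,0]], twist=[[0,0,0],[0,0,0],[0,0,0],[0,0,0]], gripper=1)

```text
time_s: 10.0
ee_pos: [0.4987, -0.0603, 0.0424]
tcp_rot: [-0.033, -3.139, -0.001]
ft_force: [1.1, 0.3, -2.5]
gripper_width: 0.0083
```

step_arm(travel=[[0,0,0],[0,0,0],[0,0,0],[0,0,0],[0,0,0]], twist=[[0,0,0.12],[0,0,0.12],[0,0,0.12],[0,0,0.12],[0,0,0.12]])

```text
time_s: 10.5
ee_pos: [0.499, -0.0595, 0.0423]
tcp_rot: [-0.992, -2.979, -0.002]
ft_force: [0.3, 1.2, -0.5]
gripper_width: 0.0082
```

step_arm(travel=[[0,0,0],[0,0,0],[0,0,0],[0,0,0],[0,0,0]], twist=[[0,0,0.12],[0,0,0.12],[0,0,0.12],[0,0,0.12],[0,0,0.12]])

```text
time_s: 11.0
ee_pos: [0.4997, -0.059, 0.0424]
tcp_rot: [-1.861, -2.53, -0.003]
ft_force: [0.3, 0.7, -1.6]
gripper_width: 0.008
```

step_arm(travel=[[0,0,0],[0,0,0]], twist=[[0,0,0.12],[0,0,0]])

```text
time_s: 11.2
ee_pos: [0.4999, -0.059, 0.0424]
tcp_rot: [-2.016, -2.408, -0.004]
ft_force: [-0.3, -0.1, -1.0]
gripper_width: 0.0079
```

Run:
```python
from h import *
plan((.4995,-.0604,.043,9),step=.01)
```

```text
at [ 0.4999 -0.059   0.0424] psi 10.1 q6 -0.54 t 11.2 w 0.0079 F [-0.3 -0.1 -1. ]
-> (0.4995, -0.0604, 0.043, 9) 1
 T [[-0.0013, -0.0006, -0.0006]]  W [[0.001, -0.002, 0.02]]
```

step_arm(travel=[[0,0,0],[0,0,0],[0,0,-0.02],[0,0,-0.03],[0,0,0]], twist=[[0,0,0],[0,0,0],[0,0,0],[0,0,0],[0,0,0]], gripper=0.6)

```text
time_s: 11.7
ee_pos: [0.4998, -0.0595, 0.0941]
tcp_rot: [-2.004, -2.419, -0.003]
ft_force: [0.6, -0.6, 0.4]
gripper_width: 0.0339
```

```bash
sed -i 's/CH=np.array.*;/CH=np.array([.557,.0005]);/' h.py
python3 - <<'E'
from h import *
plan((.6303,-.038,.085,93))
E
```

```text
at [ 0.4998 -0.0595  0.0941] psi 10.7 q6 -0.55 t 11.7 w 0.0339 F [ 0.6 -0.6  0.4]
-> (0.6303, -0.038, 0.085, 93) 12
 T [[-0.0003, 0.011, 0.0008], [-0.0016, 0.0109, 0.0008], [-0.0029, 0.0106, 0.0008], [-0.0041, 0.0102, 0.0008], [-0.0053, 0.0097, 0.0008]]  W [[0.0, 0.0, -0.12], [0.0, 0.0, -0.12], [0.0, 0.0, -0.12], [0.0, 0.0, -0.12], [0.0, 0.0, -0.12]]
 T [[-0.0064, 0.009, 0.0008], [-0.0074, 0.0081, 0.0008], [-0.0084, 0.0072, 0.0008], [-0.0092, 0.0061, 0.0008], [-0.0098, 0.005, 0.0008]]  W [[0.0, 0.0, -0.12], [0.0, 0.0, -0.12], [0.0, 0.0, -0.12], [0.0, 0.0, -0.12], [0.0, 0.0, -0.12]]
 T [[-0.0104, 0.0038, 0.0008], [-0.0107, 0.0025, 0.0008]]  W [[0.0, 0.0, -0.12], [0.0, 0.0, -0.12]]
```

step_arm(travel=[[0,0.011,0],[-0.002,0.011,0],[-0.003,0.011,0],[-0.004,0.01,0],[-0.005,0.01,0]], twist=[[0,0,-0.12],[0,0,-0.12],[0,0,-0.12],[0,0,-0.12],[0,0,-0.12]])

```text
time_s: 12.2
ee_pos: [0.5557, -0.05, 0.094]
tcp_rot: [1.157, 2.919, 0.002]
ft_force: [0.6, -1.0, 0.0]
gripper_width: 0.0343
```

step_arm(travel=[[-0.006,0.009,0],[-0.007,0.008,0],[-0.008,0.007,0],[-0.009,0.006,0],[-0.01,0.005,0]], twist=[[0,0,-0.12],[0,0,-0.12],[0,0,-0.12],[0,0,-0.12],[0,0,-0.12]])

```text
time_s: 12.7
ee_pos: [0.6097, -0.0379, 0.0913]
tcp_rot: [-0.191, -3.135, -0.001]
ft_force: [-0.1, -0.9, 0.2]
gripper_width: 0.0339
```

step_arm(travel=[[-0.01,0.004,0],[-0.002,0,0],[0,0,0],[0,0,0]], twist=[[0,0,-0.12],[0,0,-0.05],[0,0,0],[0,0,0]])

```text
time_s: 13.1
ee_pos: [0.6229, -0.0348, 0.089]
tcp_rot: [0.096, -3.138, -0.001]
ft_force: [0.1, 0.4, 0.3]
gripper_width: 0.0342
```

Run:
```python
from h import *
plan((.6303,-.038,.043,93),step=.01)
```

```text
at [ 0.6229 -0.0348  0.089 ] psi 93.5 q6 -1.88 t 13.1 w 0.0342 F [0.1 0.4 0.3]
-> (0.6303, -0.038, 0.043, 93) 5
 T [[-0.0015, -0.0007, 0.0092], [-0.0014, -0.0007, 0.0092], [-0.0014, -0.0007, 0.0092], [-0.0014, -0.0007, 0.0092], [-0.0014, -0.0007, 0.0092]]  W [[0.0, 0.0, 0.002], [0.0, 0.0, 0.002], [0.0, 0.0, 0.002], [0.0, 0.0, 0.002], [0.0, 0.0, 0.002]]
```

step_arm(travel=[[-0.003,-0.001,0.009],[-0.003,-0.001,0.009],[-0.001,-0.001,0.009],[0,0,0.006],[0,0,0]], twist=[[0,0,0],[0,0,0],[0,0,0],[0,0,0],[0,0,0]])

```text
time_s: 13.6
ee_pos: [0.629, -0.0377, 0.0515]
tcp_rot: [0.093, -3.135, -0.002]
ft_force: [-0.7, 0.3, -0.7]
gripper_width: 0.0342
```

Run:
```python
from h import *
plan((.6303,-.038,.043,93),step=.01)
```

```text
at [ 0.629  -0.0377  0.0515] psi 93.4 q6 -1.88 t 13.6 w 0.0342 F [-0.7  0.3 -0.7]
-> (0.6303, -0.038, 0.043, 93) 1
 T [[-0.0013, -0.0004, 0.0085]]  W [[0.001, -0.005, 0.007]]
```

step_arm(travel=[[-0.001,0,0.005],[0,0,0.003],[0,0,0],[0,0,0]], twist=[[0,0,0],[0,0,0],[0,0,0],[0,0,0]])

```text
time_s: 14.0
ee_pos: [0.6301, -0.0376, 0.0429]
tcp_rot: [0.093, -3.135, -0.002]
ft_force: [0.3, -0.2, -0.2]
gripper_width: 0.0342
```

step_arm(travel=[[0,0,0],[0,0,0],[0,0,0],[0,0,0]], twist=[[0,0,0],[0,0,0],[0,0,0],[0,0,0]], gripper=1)

```text
time_s: 14.4
ee_pos: [0.6303, -0.0389, 0.0436]
tcp_rot: [0.093, -3.136, 0.002]
ft_force: [0.9, -0.5, -0.4]
gripper_width: 0.0082
```

step_arm(travel=[[0,0,0],[0,0,0],[0,0,0],[0,0,0],[0,0,0]], twist=[[0,0,0.12],[0,0,0.12],[0,0,0.12],[0,0,0.12],[0,0,0.12]])

```text
time_s: 14.9
ee_pos: [0.6303, -0.039, 0.0436]
tcp_rot: [-0.872, -3.015, 0.004]
ft_force: [0.1, -0.4, -0.7]
gripper_width: 0.0084
```

step_arm(travel=[[0,0,0],[0,0,0],[0,0,0],[0,0,0],[0,0,0]], twist=[[0,0,0.12],[0,0,0.12],[0,0,0.12],[0,0,0.12],[0,0,0.12]])

```text
time_s: 15.4
ee_pos: [0.6303, -0.0391, 0.0436]
tcp_rot: [-1.758, -2.601, 0.005]
ft_force: [-0.2, -0.6, -0.3]
gripper_width: 0.0079
```

step_arm(travel=[[0,0,0],[0,0,0],[0,0,0]], twist=[[0,0,0.12],[0,0,0.12],[0,0,0]])

```text
time_s: 15.7
ee_pos: [0.6303, -0.0391, 0.0436]
tcp_rot: [-2.07, -2.361, 0.006]
ft_force: [-0.1, -0.1, -1.3]
gripper_width: 0.0079
```

step_arm(travel=[[0,0,0],[0,0,0],[0,0,-0.02],[0,0,-0.03],[0,0,0]], twist=[[0,0,0],[0,0,0],[0,0,0],[0,0,0],[0,0,0]], gripper=0.6)

```text
time_s: 16.2
ee_pos: [0.6303, -0.0382, 0.0948]
tcp_rot: [-2.057, -2.371, 0.005]
ft_force: [1.2, -0.6, 0.7]
gripper_width: 0.0343
```

Run:
```python
from h import *
print(ch(.066,.05))
plan((.614,.0605,.088,99))
```

```text
[0.61394746 0.06060812]
at [ 0.6303 -0.0382  0.0948] psi 8.1 q6 -0.39 t 16.2 w 0.0343 F [ 1.2 -0.6  0.7]
-> (0.614, 0.0605, 0.088, 99) 13
 T [[0.0077, -0.0002, 0.0005], [0.0077, 0.0008, 0.0005], [0.0075, 0.0017, 0.0005], [0.0072, 0.0026, 0.0005], [0.0069, 0.0035, 0.0005]]  W [[0.0, 0.0, -0.122], [0.0, 0.0, -0.122], [0.0, 0.0, -0.122], [0.0, 0.0, -0.122], [0.0, 0.0, -0.122]]
 T [[0.0064, 0.0043, 0.0005], [0.0058, 0.005, 0.0005], [0.0052, 0.0057, 0.0005], [0.0044, 0.0063, 0.0005], [0.0037, 0.0068, 0.0005]]  W [[0.0, 0.0, -0.122], [0.0, 0.0, -0.122], [0.0, 0.0, -0.122], [0.0, 0.0, -0.122], [0.0, 0.0, -0.122]]
 T [[0.0028, 0.0072, 0.0005], [0.0019, 0.0075, 0.0005], [0.001, 0.0076, 0.0005]]  W [[0.0, 0.0, -0.122], [0.0, 0.0, -0.122], [0.0, 0.0, -0.122]]
```

step_arm(travel=[[0.008,0,0],[0.008,0.001,0],[0.008,0.002,0],[0.007,0.003,0],[0.007,0.004,0]], twist=[[0,0,-0.122],[0,0,-0.122],[0,0,-0.122],[0,0,-0.122],[0,0,-0.122]])

```text
time_s: 16.7
ee_pos: [0.6251, 0.0021, 0.0941]
tcp_rot: [-1.209, -2.897, 0.002]
ft_force: [-0.1, 0.6, 0.0]
gripper_width: 0.0344
```

step_arm(travel=[[0.006,0.004,0],[0.006,0.005,0],[0.005,0.006,0],[0.004,0.006,0],[0.004,0.007,0]], twist=[[0,0,-0.122],[0,0,-0.122],[0,0,-0.122],[0,0,-0.122],[0,0,-0.122]])

```text
time_s: 17.2
ee_pos: [0.6162, 0.0418, 0.0911]
tcp_rot: [-0.23, -3.128, -0.001]
ft_force: [1.0, 0.3, -0.0]
gripper_width: 0.0343
```

step_arm(travel=[[0.003,0.007,0],[0.002,0.005,0],[0,0,0],[0,0,0]], twist=[[0,0,-0.122],[0,0,-0.12],[0,0,0],[0,0,0]])

```text
time_s: 17.6
ee_pos: [0.6111, 0.0562, 0.0889]
tcp_rot: [0.172, -3.13, -0.004]
ft_force: [0.2, -1.2, 0.5]
gripper_width: 0.0344
```

Run:
```python
from h import *
plan((.614,.0605,.043,99),step=.01)
```

```text
at [0.6111 0.0562 0.0889] psi 96.3 q6 -1.79 t 17.6 w 0.0344 F [ 0.2 -1.2  0.5]
-> (0.614, 0.0605, 0.043, 99) 5
 T [[-0.0007, 0.0008, 0.0092], [-0.0007, 0.0008, 0.0092], [-0.0007, 0.0008, 0.0092], [-0.0007, 0.0008, 0.0092], [-0.0007, 0.0008, 0.0092]]  W [[0.001, -0.001, -0.009], [0.001, -0.001, -0.009], [0.001, -0.001, -0.009], [0.001, -0.001, -0.009], [0.001, -0.001, -0.009]]
```

step_arm(travel=[[-0.001,0.002,0.009],[-0.001,0.002,0.009],[-0.001,0,0.009],[0,0,0.006],[0,0,0]], twist=[[0,0,-0.02],[0,0,-0.02],[0,0,0],[0,0,0],[0,0,0]])

```text
time_s: 18.1
ee_pos: [0.6129, 0.0602, 0.0514]
tcp_rot: [0.232, -3.124, -0.004]
ft_force: [0.5, 0.4, 0.1]
gripper_width: 0.0347
```

step_arm(travel=[[0,0,0.005],[0,0,0.003],[0,0,0],[0,0,0]], twist=[[0,0,0],[0,0,0],[0,0,0],[0,0,0]])

```text
time_s: 18.5
ee_pos: [0.6131, 0.06, 0.0428]
tcp_rot: [0.231, -3.124, -0.004]
ft_force: [0.5, -0.7, -0.1]
gripper_width: 0.0339
```

Run:
```python
from h import *
plan((.614,.0605,.043,99),step=.01)
```

```text
at [0.6131 0.06   0.0428] psi 98.4 q6 -1.82 t 18.5 w 0.0339 F [ 0.5 -0.7 -0.1]
-> (0.614, 0.0605, 0.043, 99) 1
 T [[-0.001, 0.0004, -0.0003]]  W [[0.003, -0.008, -0.01]]
```

step_arm(travel=[[0,0,0],[0,0,0],[0,0,0],[0,0,0]], twist=[[0,0,0],[0,0,0],[0,0,0],[0,0,0]], gripper=1)

```text
time_s: 18.9
ee_pos: [0.6135, 0.0598, 0.0435]
tcp_rot: [0.23, -3.125, -0.003]
ft_force: [-0.6, -0.5, -1.9]
gripper_width: 0.0079
```

step_arm(travel=[[0,0,0],[0,0,0],[0,0,0],[0,0,0],[0,0,0]], twist=[[0,0,0.125],[0,0,0.125],[0,0,0.125],[0,0,0.125],[0,0,0.125]])

```text
time_s: 19.4
ee_pos: [0.6136, 0.06, 0.0435]
tcp_rot: [-0.777, -3.036, -0.0]
ft_force: [0.2, -0.8, -0.8]
gripper_width: 0.0079
```

step_arm(travel=[[0,0,0],[0,0,0],[0,0,0],[0,0,0],[0,0,0]], twist=[[0,0,0.125],[0,0,0.125],[0,0,0.125],[0,0,0.125],[0,0,0.125]])

```text
time_s: 19.9
ee_pos: [0.6138, 0.0602, 0.0435]
tcp_rot: [-1.708, -2.629, 0.003]
ft_force: [-0.6, 0.1, -1.6]
gripper_width: 0.0081
```

step_arm(travel=[[0,0,0],[0,0,0],[0,0,0]], twist=[[0,0,0.12],[0,0,0.12],[0,0,0]])

```text
time_s: 20.2
ee_pos: [0.6139, 0.0602, 0.0435]
tcp_rot: [-2.024, -2.395, 0.003]
ft_force: [-0.7, -0.4, -0.6]
gripper_width: 0.0081
```

step_arm(travel=[[0,0,0],[0,0,0],[0,0,-0.02],[0,0,-0.03],[0,0,0]], twist=[[0,0,0],[0,0,0],[0,0,0],[0,0,0],[0,0,0]], gripper=0.6)

```text
time_s: 20.7
ee_pos: [0.6138, 0.0603, 0.0945]
tcp_rot: [-2.011, -2.404, 0.005]
ft_force: [0.7, -1.0, 0.9]
gripper_width: 0.0343
```

Run:
```python
from h import *
plan((.557,.0003,.088,9.4),step=.02)
s=snap("side");u=proj(s,[[.5561,0,.07]])[0].astype(int)
im=s["image"][u[1]-75:u[1]+75,u[0]-100:u[0]+100]
cv2.imwrite("pics/btns.png",cv2.resize(im,None,fx=4,fy=4,interpolation=cv2.INTER_CUBIC))
```

```text
at [0.6138 0.0603 0.0945] psi 10.2 q6 -0.28 t 20.7 w 0.0343 F [ 0.7 -1.   0.9]
-> (0.557, 0.0003, 0.088, 9.4) 5
 T [[-0.0098, -0.0133, 0.0014], [-0.0098, -0.0133, 0.0013], [-0.0099, -0.0132, 0.0013], [-0.0099, -0.0132, 0.0013], [-0.0099, -0.0132, 0.0013]]  W [[-0.001, -0.001, 0.003], [-0.001, -0.001, 0.003], [-0.001, -0.001, 0.003], [-0.001, -0.001, 0.003], [-0.001, -0.001, 0.003]]
```

View pics/btns.png

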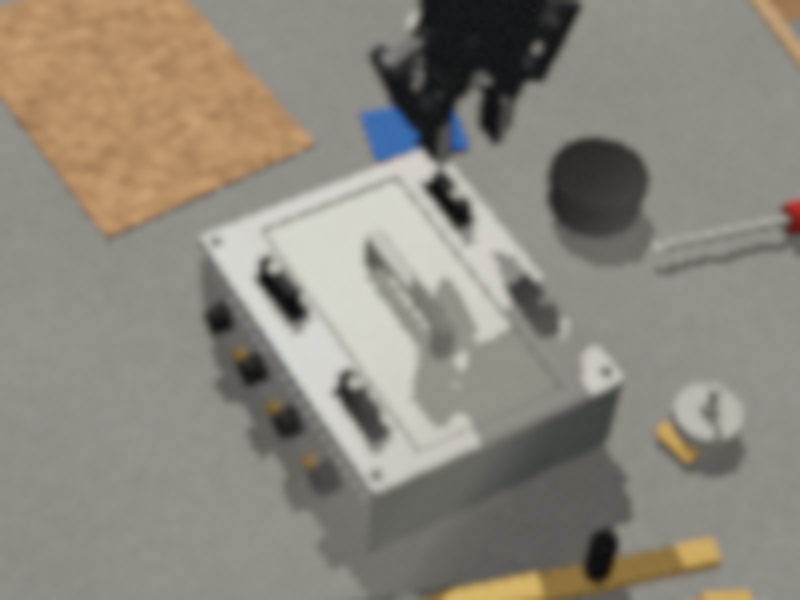

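All four buttons stand aside (wings along the rim near (283,290), (360,405), (448,200) and (535,300)). Next is the handle, and I measure the mat.

step_arm(travel=[[-0.01,-0.013,0],[-0.01,-0.013,0],[-0.01,-0.013,0],[-0.01,-0.013,0],[-0.005,-0.008,0]], twist=[[0,0,0],[0,0,0],[0,0,0],[0,0,0],[0,0,0]])

```text
time_s: 21.25
ee_pos: [0.5572, 0.0051, 0.0876]
tcp_rot: [-1.997, -2.405, 0.012]
ft_force: [0.2, 1.4, -0.1]
gripper_width: 0.0345
```

step_arm(travel=[[0,0,0],[0,0,0]], twist=[[0,0,0],[0,0,0]])

```text
time_s: 21.45
ee_pos: [0.556, 0.0049, 0.0864]
tcp_rot: [-1.996, -2.403, 0.013]
ft_force: [-0.1, 0.3, 0.7]
gripper_width: 0.0339
```

Run:
```python
from h import *
plan((.557,.0003,.040,9.4),step=.01)
s=snap("top");P=cloud(s);X,Y,Z=P[...,0],P[...,1],P[...,2]
hsv=cv2.cvtColor(s["image"],cv2.COLOR_BGR2HSV);H,S,V=[hsv[...,i].astype(int) for i in range(3)]
m=(H>5)&(H<25)&(S>80)&(abs(Z)<.03)&(Y>.12)&(Y<.5)&(X>.25)&(X<.7); print("mat",rect(P,big(m)))
```

```text
at [0.556  0.0049 0.0864] psi 10.6 q6 -0.39 t 21.4 w 0.0339 F [-0.1  0.3  0.7]
-> (0.557, 0.0003, 0.04, 9.4) 5
 T [[-0.001, 0.0002, 0.0093], [-0.001, 0.0002, 0.0093], [-0.001, 0.0001, 0.0093], [-0.001, 0.0001, 0.0093], [-0.001, 0.0001, 0.0093]]  W [[-0.004, -0.002, 0.004], [-0.004, -0.002, 0.004], [-0.004, -0.002, 0.004], [-0.004, -0.002, 0.004], [-0.004, -0.002, 0.004]]
mat (array([0.4631, 0.3137]), array([0.1717, 0.2516]), 13.44, 5226)
```

step_arm(travel=[[-0.002,0,0.009],[-0.002,0,0.009],[-0.001,0,0.009],[0,0,0.007],[0,0,0]], twist=[[-0.01,-0.005,0.01],[-0.01,-0.005,0.01],[0,0,0],[0,0,0],[0,0,0]])

```text
time_s: 22.0
ee_pos: [0.5591, 0.002, 0.051]
tcp_rot: [2.025, 2.396, 0.003]
ft_force: [0.5, -0.4, -0.1]
gripper_width: 0.0343
```

Run:
```python
from h import *
plan((.557,.0003,.040,9.4),step=.01)
```

```text
at [0.5591 0.002  0.051 ] psi 9.6 q6 -0.38 t 22.0 w 0.0343 F [ 0.5 -0.4 -0.1]
-> (0.557, 0.0003, 0.04, 9.4) 2
 T [[-0.0007, -0.0012, 0.0055], [-0.0007, -0.0012, 0.0055]]  W [[0.002, 0.001, 0.002], [0.002, 0.001, 0.002]]
```

Lower, close, then make a small test lift.

step_arm(travel=[[-0.001,-0.001,0.006],[0,0,0.004],[0,0,0],[0,0,0]], twist=[[0,0,0],[0,0,0],[0,0,0],[0,0,0]])

```text
time_s: 22.4
ee_pos: [0.559, 0.0009, 0.0405]
tcp_rot: [2.024, 2.397, 0.004]
ft_force: [1.1, -0.1, 0.1]
gripper_width: 0.034
```

step_arm(travel=[[0,0,0],[0,0,0],[0,0,0],[0,0,0],[0,0,0]], twist=[[0,0,0],[0,0,0],[0,0,0],[0,0,0],[0,0,0]], gripper=1)

```text
time_s: 22.9
ee_pos: [0.5593, 0.0008, 0.041]
tcp_rot: [2.023, 2.396, 0.005]
ft_force: [-0.7, -0.1, -0.7]
gripper_width: 0.0107
```

step_arm(travel=[[0,0,-0.004],[0,0,-0.008],[0,0,-0.01],[0,0,-0.01],[0,0,0]], twist=[[0,0,0],[0,0,0],[0,0,0],[0,0,0],[0,0,0]])

```text
time_s: 23.4
ee_pos: [0.5587, 0.001, 0.0756]
tcp_rot: [2.024, 2.396, 0.004]
ft_force: [0.8, -0.3, -1.9]
gripper_width: 0.0106
```

Run:
```python
from h import *
plan((.556,.0003,.125,9.4),(.4631,.3137,.125,13.4))
```

```text
at [0.5587 0.001  0.0756] psi 9.6 q6 -0.38 t 23.4 w 0.0106 F [ 0.8 -0.3 -1.9]
-> (0.556, 0.0003, 0.125, 9.4) 2
 T [[-0.0002, -0.0012, -0.0247], [-0.0001, -0.0013, -0.0247]]  W [[0.003, 0.001, 0.002], [0.003, 0.001, 0.002]]
-> (0.4631, 0.3137, 0.125, 13.4) 9
 T [[0.036, -0.0045, 0.0], [0.0361, -0.0042, 0.0], [0.0361, -0.0039, 0.0], [0.0361, -0.0037, 0.0], [0.0362, -0.0034, 0.0]]  W [[0.0, 0.0, -0.008], [0.0, 0.0, -0.008], [0.0, 0.0, -0.008], [0.0, 0.0, -0.008], [0.0, 0.0, -0.008]]
 T [[0.0362, -0.0031, 0.0], [0.0362, -0.0028, 0.0], [0.0362, -0.0025, 0.0], [0.0362, -0.0023, 0.0]]  W [[0.0, 0.0, -0.008], [0.0, 0.0, -0.008], [0.0, 0.0, -0.008], [0.0, 0.0, -0.008]]
```

step_arm(travel=[[0,0,-0.015],[0,0,-0.02],[0,0,-0.015],[0.01,-0.001,0],[0.02,-0.002,0]], twist=[[0,0,0],[0,0,0],[0,0,0],[0,0,0],[0,0,0]])

```text
time_s: 23.9
ee_pos: [0.551, 0.0295, 0.1308]
tcp_rot: [2.026, 2.392, 0.006]
ft_force: [0.9, 1.1, -3.0]
gripper_width: 0.0108
```

step_arm(travel=[[0.03,-0.004,0],[0.03,-0.004,0],[0.03,-0.004,0],[0.03,-0.004,0],[0.03,-0.004,0]], twist=[[0,0,-0.008],[0,0,-0.008],[0,0,-0.008],[0,0,-0.008],[0,0,-0.008]])

```text
time_s: 24.4
ee_pos: [0.5003, 0.18, 0.1292]
tcp_rot: [1.981, 2.432, 0.005]
ft_force: [0.2, 0.3, -2.7]
gripper_width: 0.0102
```

step_arm(travel=[[0.03,-0.003,0],[0.03,-0.003,0],[0.03,-0.002,0],[0.02,-0.001,0],[0.01,0,0]], twist=[[0,0,-0.008],[0,0,-0.008],[0,0,-0.008],[0,0,-0.008],[0,0,-0.008]])

```text
time_s: 24.9
ee_pos: [0.4577, 0.3044, 0.1268]
tcp_rot: [1.927, 2.48, 0.0]
ft_force: [-0.4, 0.1, -2.3]
gripper_width: 0.0103
```

step_arm(travel=[[0,0,0],[0,0,0]], twist=[[0,0,0],[0,0,0]])

```text
time_s: 25.1
ee_pos: [0.4565, 0.3051, 0.1262]
tcp_rot: [-1.924, -2.483, 0.002]
ft_force: [-0.7, -0.6, -1.3]
gripper_width: 0.0105
```

Run:
```python
from h import *
plan((.4631,.3137,-.01,13.4),step=.03)
s=snap("side");P=cloud(s);print(np.nanmin(P[(np.hypot(P[...,0]-.46,P[...,1]-.31)<.06)&(P[...,2]>.05)][:,2]))
hsv=cv2.cvtColor(s["image"],cv2.COLOR_BGR2HSV);S=hsv[...,1];V=hsv[...,2]
m=big((np.hypot(P[...,0]-.46,P[...,1]-.31)<.14)&(P[...,2]>.07)&(S<60)&(V>150)); q=P[m];print(rect(P,m),np.percentile(q[:,2],[5,25,50,75,95]))
```

```text
at [0.4565 0.3051 0.1262] psi 14.4 q6 0.12 t 25.1 w 0.0105 F [-0.7 -0.6 -1.3]
-> (0.4631, 0.3137, -0.01, 13.4) 5
 T [[0.0014, 0.0017, 0.0272], [0.0014, 0.0017, 0.0272], [0.0014, 0.0017, 0.0272], [0.0014, 0.0017, 0.0272], [0.0014, 0.0017, 0.0272]]  W [[0.0, 0.0, 0.004], [0.0, 0.0, 0.004], [0.0, 0.0, 0.004], [0.0, 0.0, 0.004], [0.0, 0.0, 0.004]]
0.14748498211585415
(array([0.422 , 0.3242]), array([0.0496, 0.1347]), 9.63, 432) [0.15016662 0.15195564 0.15336131 0.15439126 0.15591434]
```

step_arm(travel=[[0.002,0.003,0.02],[0.002,0.003,0.025],[0.002,0.002,0.025],[0.001,0.001,0.02],[0,0,0.01]], twist=[[0,0,0.01],[0,0,0.01],[0,0,0],[0,0,0],[0,0,0]])

```text
time_s: 25.65
ee_pos: [0.4696, 0.3099, 0.0262]
tcp_rot: [1.958, 2.451, 0.007]
ft_force: [-0.0, -0.3, -2.2]
gripper_width: 0.0108
```

step_arm(travel=[[0,0,0.01],[0,0,0.005],[0,0,0],[0,0,0]], twist=[[0,0,0],[0,0,0],[0,0,0],[0,0,0]])

```text
time_s: 26.05
ee_pos: [0.4706, 0.3081, 0.0105]
tcp_rot: [1.961, 2.448, 0.006]
ft_force: [0.6, 0.2, -1.9]
gripper_width: 0.0107
```

Run:
```python
from h import *
plan((.4631,.3137,-.019,13.4),step=.008)
```

```text
at [0.4706 0.3081 0.0105] psi 12.6 q6 0.15 t 26.1 w 0.0107 F [ 0.6  0.2 -1.9]
-> (0.4631, 0.3137, -0.019, 13.4) 4
 T [[0.0018, -0.0016, 0.0074], [0.0018, -0.0016, 0.0074], [0.0018, -0.0015, 0.0074], [0.0018, -0.0015, 0.0074]]  W [[0.002, 0.0, -0.003], [0.002, 0.0, -0.003], [0.002, 0.0, -0.003], [0.002, 0.0, -0.003]]
```

step_arm(travel=[[0.002,-0.002,0.008],[0.002,-0.002,0.008],[0.001,0,0.007],[0,0,0.003],[0,0,0]], twist=[[0,0,0],[0,0,0],[0,0,0],[0,0,0],[0,0,0]])

```text
time_s: 26.55
ee_pos: [0.4666, 0.3134, -0.016]
tcp_rot: [1.959, 2.447, 0.011]
ft_force: [-0.1, -0.3, -2.2]
gripper_width: 0.0107
```

step_arm(travel=[[0,0,0.001],[0,0,0]], twist=[[0,0,0],[0,0,0]])

```text
time_s: 26.75
ee_pos: [0.4666, 0.3134, -0.0171]
tcp_rot: [1.959, 2.448, 0.011]
ft_force: [0.4, -0.3, -2.2]
gripper_width: 0.0105
```

Run:
```python
from h import *
plan((.4631,.3137,-.02,13.4),step=.008)
```

```text
at [ 0.4666  0.3134 -0.0171] psi 12.7 q6 0.16 t 26.8 w 0.0105 F [ 0.4 -0.3 -2.2]
-> (0.4631, 0.3137, -0.02, 13.4) 1
 T [[0.001, -0.0034, 0.0028]]  W [[0.009, 0.001, -0.013]]
```

Still hanging, about 3 mm to go. I lower until it touches, then open and rise.

step_arm(travel=[[0,0,0.002],[0,0,0.001],[0,0,0]], twist=[[0,0,0],[0,0,0],[0,0,0]])

```text
time_s: 27.05
ee_pos: [0.4672, 0.3135, -0.0198]
tcp_rot: [1.959, 2.447, 0.012]
ft_force: [-0.1, -0.3, -1.8]
gripper_width: 0.0102
```

step_arm(travel=[[0,0,0.001],[0,0,0]], twist=[[0,0,0],[0,0,0]])

```text
time_s: 27.25
ee_pos: [0.4675, 0.3136, -0.0197]
tcp_rot: [1.959, 2.447, 0.012]
ft_force: [-0.1, -1.0, -2.2]
gripper_width: 0.0103
```

step_arm(travel=[[0,0,0],[0,0,0],[0,0,0]], twist=[[0,0,0],[0,0,0],[0,0,0]], gripper=0.6)

```text
time_s: 27.55
ee_pos: [0.4689, 0.3141, -0.0188]
tcp_rot: [1.958, 2.446, 0.016]
ft_force: [0.6, 0.7, -0.8]
gripper_width: 0.0341
```

step_arm(travel=[[0,0,-0.02],[0,0,-0.04],[0,0,-0.04],[0,0,-0.04],[0,0,0]], twist=[[0,0,0],[0,0,0],[0,0,0],[0,0,0],[0,0,0]])

```text
time_s: 28.05
ee_pos: [0.4665, 0.3134, 0.1253]
tcp_rot: [1.959, 2.446, 0.014]
ft_force: [1.2, -0.0, 0.2]
gripper_width: 0.034
```

Run:
```python
from h import *
plan((.4631,.3137,.1,13.4))
for n in("top","side"):
    s=snap(n);P=cloud(s)
    im=s["image"]
    if n=="top": c=im[110:270,90:440];  cv2.imwrite("pics/after.png",cv2.resize(c,None,fx=2.25,fy=2.25,interpolation=cv2.INTER_CUBIC))
    d=np.hypot(P[...,0]-.557,P[...,1]);hsv=cv2.cvtColor(im,cv2.COLOR_BGR2HSV);H,S,V=[hsv[...,i].astype(int) for i in range(3)]
    m=(d<.1)&((H<8)|(H>172))&(S>110)
    k,l,st,_=cv2.connectedComponentsWithStats(m.astype(np.uint8))
    for i in range(1,k):
        if st[i,4]>8: q=P[l==i]; q=q[q[:,2]>.052]; print(n,"red",st[i,4],rect(P,(l==i)&(P[...,2]>.052)) if len(q)>3 else 0)
    m=big((np.hypot(P[...,0]-.4631,P[...,1]-.3137)<.14)&(S<60)&(V>140)&(P[...,2]<.03)&(P[...,2]>.0));print(n,"panel",rect(P,m),np.nanmedian(P[m][:,2]))
```

```text
at [0.4665 0.3134 0.1253] psi 12.6 q6 0.16 t 28.1 w 0.034 F [ 1.2 -0.   0.2]
-> (0.4631, 0.3137, 0.1, 13.4) 1
 T [[0.001, -0.0035, 0.0253]]  W [[0.012, 0.001, -0.014]]
top red 24 (array([ 0.5609, -0.0691]), array([0.0057, 0.0194]), 7.23, 20)
top red 21 (array([0.5453, 0.0231]), array([0.0065, 0.0192]), 6.98, 18)
top panel (array([0.4746, 0.282 ]), array([0.0991, 0.1294]), 12.64, 1402) 0.008224850922086469
side red 41 (array([0.5459, 0.021 ]), array([0.0244, 0.0078]), 88.48, 27)
side red 22 (array([ 0.5608, -0.0724]), array([0.0075, 0.0192]), 12.74, 21)
side panel (array([0.4691, 0.3136]), array([0.1033, 0.204 ]), 12.36, 1462) 0.006481523603150907
```

View pics/after.png

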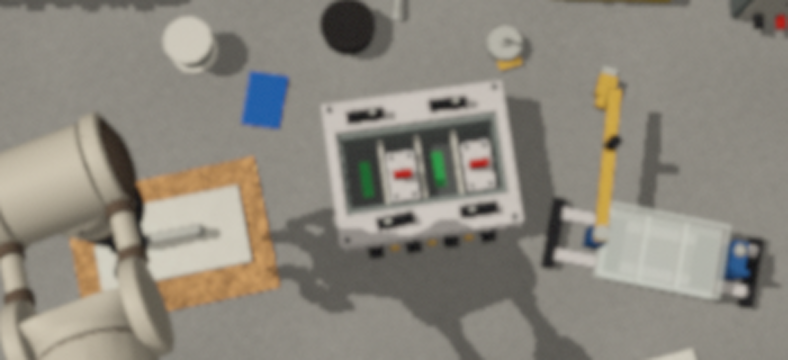

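Two modules are fitted, with tabs at (403,174) and (479,163). The other two bays show bare green floor. The panel lies flat on the mat, centred. Next I locate the tray.

Run:
```python
from h import *
for n in("top","side"):
    s=snap(n);P=cloud(s);X,Y,Z=P[...,0],P[...,1],P[...,2]
    hsv=cv2.cvtColor(s["image"],cv2.COLOR_BGR2HSV);H,S,V=[hsv[...,i].astype(int) for i in range(3)]
    reg=(X>.36)&(X<.56)&(Y<-.19)&(Y>-.42)
    print(n,np.histogram(Z[reg],bins=np.arange(-.01,.11,.005)))
    for lo,hi in((.016,.029),(.047,.060),(.016,.060)):
        m=big(reg&(Z>lo)&(Z<hi)); print(lo,hi,rect(P,m))
    for nm,m in dict(bar=(H>15)&(H<30)&(S>100)&(Z>.085)&(Z<.1)&(Y<-.1)&(Y>-.4)&(X>.3),blue=(H>100)&(H<130)&(S>100)&reg&(Z>.06),knob=(Z>.115)&(Z<.135)&(X>.5)&(X<.65)&(Y<-.17)&(Y>-.27)).items():
        k,l,st,_=cv2.connectedComponentsWithStats(m.astype(np.uint8))
        for i in range(1,k):
            if st[i,4]>4: print(nm,rect(P,l==i),np.round(np.nanmedian(P[l==i],0),4))
    if n=="top":
        # corners given in crop1 px at rim height .053
        c=np.array([[510,237],[703,268],[685,388],[487,352],[422,230],[440,232],[753,293],[742,400],[405,338]])/3.6+[220,135]
        nrm=cv2.undistortPoints(c.reshape(-1,1,2),s["K"],s["dist"]).reshape(-1,2);d=np.c_[nrm,np.ones(len(nrm))]@rotm(s["rotation"]).T
        for z,k in((.053,slice(0,4)),(.02,slice(4,9))):
            print(np.round(s["origin"]+d[k]*((z-s["origin"][2])/d[k][:,2:]),4))
```

```text
top (array([ 119, 1326, 1394,  137,   62,  335,  820,  370,   86,   84,  105,
        107,  184,   69,   11,   11,   38,   62,   37,   60,  141,   39,
          1]), array([-0.01 , -0.005,  0.   ,  0.005,  0.01 ,  0.015,  0.02 ,  0.025,
        0.03 ,  0.035,  0.04 ,  0.045,  0.05 ,  0.055,  0.06 ,  0.065,
        0.07 ,  0.075,  0.08 ,  0.085,  0.09 ,  0.095,  0.1  ,  0.105]))
0.016 0.029 (array([ 0.4621, -0.2999]), array([0.042 , 0.0826]), 80.71, 418)
0.047 0.06 (array([ 0.4605, -0.2965]), array([0.1553, 0.0935]), 80.02, 297)
0.016 0.06 (array([ 0.458 , -0.3101]), array([0.2331, 0.0936]), 80.16, 2093)
bar (array([ 0.6169, -0.2261]), array([0.0171, 0.0632]), 83.45, 132) [ 0.6199 -0.2259  0.0928]
bar (array([ 0.53  , -0.2165]), array([0.0156, 0.0915]), 83.0, 186) [ 0.5294 -0.2161  0.0922]
blue (array([ 0.4671, -0.2034]), array([0.0083, 0.0043]), 31.02, 5) [ 0.4655 -0.2031  0.0701]
blue (array([ 0.4477, -0.3819]), array([0.022 , 0.0416]), 79.39, 93) [ 0.4392 -0.3777  0.0774]
knob (array([ 0.5778, -0.221 ]), array([0.0144, 0.0139]), 89.87, 34) [ 0.5774 -0.2201  0.1255]
[[ 0.5133 -0.232
[... 520 characters left out ...]
,  0.06 ,  0.065,
        0.07 ,  0.075,  0.08 ,  0.085,  0.09 ,  0.095,  0.1  ,  0.105]))
0.016 0.029 (array([ 0.4545, -0.3412]), array([0.0378, 0.0822]), 80.28, 655)
0.047 0.06 (array([ 0.4585, -0.3054]), array([0.1814, 0.0937]), 79.99, 539)
0.016 0.06 (array([ 0.459 , -0.3015]), array([0.2361, 0.0937]), 80.29, 3464)
bar (array([ 0.5668, -0.2241]), array([0.0173, 0.1653]), 83.86, 491) [ 0.5585 -0.225   0.0911]
blue (array([ 0.4723, -0.2224]), array([0.0042, 0.0168]), 78.67, 32) [ 0.4728 -0.2232  0.0685]
blue (array([ 0.4375, -0.3834]), array([0.0177, 0.0198]), 69.19, 81) [ 0.4334 -0.3829  0.0784]
knob (array([ 0.5789, -0.2256]), array([0.0143, 0.0154]), 64.72, 57) [ 0.5775 -0.2265  0.1245]
```

Run:
```python
from h import *
plan((.546,.022,.09,8.5))
```

```text
at [0.4611 0.3112 0.117 ] psi 12.6 q6 0.16 t 28.2 w 0.034 F [ 0.  -0.4 -2.1]
-> (0.546, 0.022, 0.09, 8.5) 8
 T [[-0.0376, 0.0025, 0.0035], [-0.0376, 0.0028, 0.0035], [-0.0375, 0.0031, 0.0034], [-0.0375, 0.0035, 0.0034], [-0.0375, 0.0038, 0.0034]]  W [[0.0, 0.0, 0.009], [0.0, 0.0, 0.009], [0.0, 0.0, 0.009], [0.0, 0.0, 0.009], [0.0, 0.0, 0.009]]
 T [[-0.0374, 0.0041, 0.0034], [-0.0374, 0.0045, 0.0034], [-0.0374, 0.0048, 0.0034]]  W [[0.0, 0.0, 0.009], [0.0, 0.0, 0.009], [0.0, 0.0, 0.009]]
```

step_arm(travel=[[-0.03,0.002,0],[-0.035,0.003,0],[-0.035,0.003,0],[-0.035,0.003,0],[-0.035,0.004,0]], twist=[[0.01,0,0.009],[0,0,0.009],[0,0,0.009],[0,0,0.009],[0,0,0.009]], gripper=0.75)

```text
time_s: 28.75
ee_pos: [0.5035, 0.1451, 0.107]
tcp_rot: [-1.999, -2.4, 0.039]
ft_force: [1.0, -0.6, -0.0]
gripper_width: 0.0215
```

step_arm(travel=[[-0.035,0.004,0],[-0.035,0.004,0],[-0.03,0.004,0],[-0.015,0.002,0],[-0.005,0,0]], twist=[[0,0,0.009],[0,0,0.009],[0,0,0.009],[0,0,0],[0,0,0]])

```text
time_s: 29.25
ee_pos: [0.5326, 0.0218, 0.0971]
tcp_rot: [-2.029, -2.357, 0.054]
ft_force: [-0.1, 1.6, 0.1]
gripper_width: 0.0211
```

step_arm(travel=[[0,0,0],[0,0,0]], twist=[[0,0,0],[0,0,0]])

```text
time_s: 29.45
ee_pos: [0.5311, 0.023, 0.0955]
tcp_rot: [-2.027, -2.354, 0.056]
ft_force: [-0.6, 0.4, 0.4]
gripper_width: 0.0213
```

Run:
```python
from h import *
plan((.546,.022,.07,8.5),(.546,.022,.004,8.5),step=.01)
tip()
```

```text
at [0.5311 0.023  0.0955] psi 8.6 q6 -0.32 t 29.4 w 0.0213 F [-0.6  0.4  0.4]
-> (0.546, 0.022, 0.07, 8.5) 3
 T [[-0.0011, 0.0053, 0.0082], [-0.0011, 0.0051, 0.0083], [-0.0011, 0.005, 0.0084]]  W [[-0.017, -0.001, 0.0], [-0.017, -0.001, 0.0], [-0.017, -0.001, 0.0]]
-> (0.546, 0.022, 0.004, 8.5) 7
 T [[0.0, 0.0, 0.0094], [0.0, 0.0, 0.0094], [0.0, 0.0, 0.0094], [0.0, 0.0, 0.0094], [0.0, 0.0, 0.0094]]  W [[0.0, 0.0, 0.0], [0.0, 0.0, 0.0], [0.0, 0.0, 0.0], [0.0, 0.0, 0.0], [0.0, 0.0, 0.0]]
 T [[0.0, 0.0, 0.0094], [0.0, 0.0, 0.0094]]  W [[0.0, 0.0, 0.0], [0.0, 0.0, 0.0]]
tcp [0.531  0.0232 0.0955] low [[0.545, 0.0231, 0.1323], [0.5451, 0.0237, 0.1351], [0.5467, 0.0147, 0.137], [0.5189, 0.0081, 0.1397], [0.5156, 0.0132, 0.1426]]
```

step_arm(travel=[[-0.001,0.006,0.005],[-0.001,0.005,0.008],[0,0.003,0.005],[0,0,0],[0,0,0]], twist=[[-0.02,0,0],[-0.02,0,0],[-0.012,0,0],[0,0,0],[0,0,0]])

```text
time_s: 30.0
ee_pos: [0.5452, 0.0274, 0.0759]
tcp_rot: [2.042, 2.385, 0.012]
ft_force: [0.4, -0.1, -0.1]
gripper_width: 0.021
```

Run:
```python
from h import *
plan((.546,.022,.06,8.5),(.546,.022,.004,8.5),step=.01)
```

```text
at [0.5452 0.0274 0.0759] psi 8.9 q6 -0.33 t 30.0 w 0.021 F [ 0.4 -0.1 -0.1]
-> (0.546, 0.022, 0.06, 8.5) 2
 T [[-0.0028, -0.0001, 0.0079], [-0.0027, -0.0, 0.0079]]  W [[0.003, -0.002, 0.003], [0.003, -0.002, 0.003]]
-> (0.546, 0.022, 0.004, 8.5) 6
 T [[0.0, 0.0, 0.0093], [0.0, 0.0, 0.0093], [0.0, 0.0, 0.0093], [0.0, 0.0, 0.0093], [0.0, 0.0, 0.0093]]  W [[0.0, 0.0, 0.0], [0.0, 0.0, 0.0], [0.0, 0.0, 0.0], [0.0, 0.0, 0.0], [0.0, 0.0, 0.0]]
 T [[0.0, 0.0, 0.0093]]  W [[0.0, 0.0, 0.0]]
```

step_arm(travel=[[-0.002,0,0.01],[-0.003,0,0.01],[0,0,0.01],[0,0,0.008],[0,0,0]], twist=[[0,0,0],[0,0,0],[0,0,0],[0,0,0],[0,0,0]])

```text
time_s: 30.5
ee_pos: [0.5462, 0.0223, 0.0345]
tcp_rot: [2.042, 2.386, 0.011]
ft_force: [0.4, -0.1, -0.7]
gripper_width: 0.0212
```

Run:
```python
from h import *
plan((.546,.022,.004,8.5),step=.01)
s=snap("side");u=proj(s,[[.546,.022,.06]])[0].astype(int)
im=s["image"][u[1]-50:u[1]+50,u[0]-65:u[0]+65]
cv2.imwrite("pics/mod.png",cv2.resize(im,None,fx=6,fy=6,interpolation=cv2.INTER_CUBIC))
```

```text
at [0.5462 0.0223 0.0345] psi 8.9 q6 -0.34 t 30.5 w 0.0212 F [ 0.4 -0.1 -0.7]
-> (0.546, 0.022, 0.004, 8.5) 4
 T [[-0.0001, -0.0001, 0.0076], [-0.0001, -0.0001, 0.0076], [-0.0001, -0.0001, 0.0076], [-0.0001, -0.0001, 0.0076]]  W [[0.002, -0.001, 0.002], [0.002, -0.001, 0.002], [0.002, -0.001, 0.002], [0.002, -0.001, 0.002]]
```

View pics/mod.png

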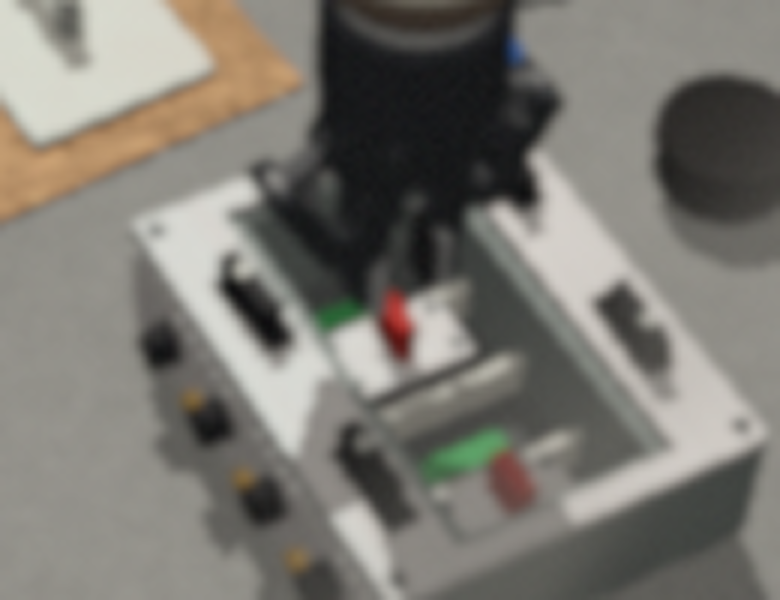

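The fingers stand either side of the red tab at (397,325). Going down.

step_arm(travel=[[0,0,0.008],[0,0,0.008],[0,0,0.006],[0,0,0.003],[0,0,0]], twist=[[0,0,0],[0,0,0],[0,0,0],[0,0,0],[0,0,0]])

```text
time_s: 31.05
ee_pos: [0.5473, 0.0223, 0.0083]
tcp_rot: [2.04, 2.385, 0.013]
ft_force: [1.1, -0.2, -0.1]
gripper_width: 0.0214
```

Run:
```python
from h import *
plan((.546,.022,.004,8.5),step=.01)
```

```text
at [0.5473 0.0223 0.0083] psi 8.9 q6 -0.34 t 31.1 w 0.0214 F [ 1.1 -0.2 -0.1]
-> (0.546, 0.022, 0.004, 8.5) 1
 T [[-0.0001, -0.0014, 0.0043]]  W [[0.008, -0.003, 0.007]]
```

step_arm(travel=[[0,-0.001,0.003],[0,0,0],[0,0,0]], twist=[[0.008,0,0],[0,0,0],[0,0,0]])

```text
time_s: 31.35
ee_pos: [0.5467, 0.0221, 0.0055]
tcp_rot: [-2.041, -2.386, -0.003]
ft_force: [-0.0, 0.2, 1.0]
gripper_width: 0.0215
```

step_arm(travel=[[0,0,0],[0,0,0],[0,0,0],[0,0,0]], twist=[[0,0,0],[0,0,0],[0,0,0],[0,0,0]], gripper=1)

```text
time_s: 31.75
ee_pos: [0.5467, 0.0221, 0.0058]
tcp_rot: [-2.041, -2.386, -0.003]
ft_force: [0.0, 0.1, -0.8]
gripper_width: 0.0082
```

step_arm(travel=[[0,0,-0.005],[0,0,-0.015],[0,0,-0.025],[0,0,-0.03],[0,0,-0.025]], twist=[[0,0,0],[0,0,0],[0,0,0],[0,0,0],[0,0,0]])

```text
time_s: 32.25
ee_pos: [0.5428, 0.0225, 0.1075]
tcp_rot: [-2.036, -2.379, 0.004]
ft_force: [0.3, 0.7, -0.8]
gripper_width: 0.0085
```

step_arm(travel=[[0,0,-0.005],[0,0,0],[0,0,0]], twist=[[0,0,0],[0,0,0],[0,0,0]])

```text
time_s: 32.55
ee_pos: [0.5458, 0.022, 0.1178]
tcp_rot: [-2.041, -2.386, -0.003]
ft_force: [-1.1, 0.1, -2.0]
gripper_width: 0.0088
```

Run:
```python
from h import *
plan((.4522,-.3438,.11,-10))
```

```text
at [0.5458 0.022  0.1178] psi 8.9 q6 -0.34 t 32.5 w 0.0088 F [-1.1  0.1 -2. ]
-> (0.4522, -0.3438, 0.11, -10) 10
 T [[-0.0347, -0.0149, 0.0007], [-0.0352, -0.0138, 0.0007], [-0.0356, -0.0126, 0.0007], [-0.036, -0.0114, 0.0007], [-0.0364, -0.0102, 0.0007]]  W [[0.0, 0.0, 0.033], [0.0, 0.0, 0.033], [0.0, 0.0, 0.033], [0.0, 0.0, 0.033], [0.0, 0.0, 0.033]]
 T [[-0.0367, -0.009, 0.0007], [-0.0369, -0.0078, 0.0007], [-0.0372, -0.0066, 0.0008], [-0.0374, -0.0053, 0.0008], [-0.0375, -0.0041, 0.0008]]  W [[0.0, 0.0, 0.033], [0.0, 0.0, 0.033], [0.0, 0.0, 0.033], [0.0, 0.0, 0.033], [0.0, 0.0, 0.033]]
```

step_arm(travel=[[-0.02,-0.009,0],[-0.035,-0.014,-0.001],[-0.035,-0.013,-0.001],[-0.036,-0.012,-0.001],[-0.036,-0.011,-0.001]], twist=[[0,0,0.03],[0,0,0.033],[0,0,0.033],[0,0,0.033],[0,0,0.033]])

```text
time_s: 33.05
ee_pos: [0.4953, -0.1434, 0.1132]
tcp_rot: [-2.215, -2.206, 0.003]
ft_force: [-0.2, -0.5, -1.2]
gripper_width: 0.0087
```

step_arm(travel=[[-0.036,-0.01,-0.001],[-0.036,-0.009,-0.001],[-0.036,-0.007,-0.001],[-0.036,-0.006,0],[-0.035,-0.005,0]], twist=[[0,0,0.033],[0,0,0.033],[0,0,0.033],[0,0,0.033],[0,0,0.03]])

```text
time_s: 33.55
ee_pos: [0.4377, -0.3228, 0.1061]
tcp_rot: [-2.383, -2.001, 0.008]
ft_force: [0.5, 0.6, -1.8]
gripper_width: 0.0088
```

step_arm(travel=[[-0.01,-0.001,0],[0,0,0],[0,0,0]], twist=[[0,0,0],[0,0,0],[0,0,0]])

```text
time_s: 33.85
ee_pos: [0.4317, -0.3341, 0.1018]
tcp_rot: [-2.384, -1.99, 0.008]
ft_force: [-0.1, 0.3, -2.2]
gripper_width: 0.0084
```

Run:
```python
from h import *
plan((.4522,-.3438,.09,-10),step=.02)
```

```text
at [ 0.4317 -0.3341  0.1018] psi -10.3 q6 -0.7 t 33.9 w 0.0084 F [-0.1  0.3 -2.2]
-> (0.4522, -0.3438, 0.09, -10) 2
 T [[-0.0031, 0.0111, 0.0055], [-0.003, 0.0111, 0.0057]]  W [[-0.016, -0.01, -0.002], [-0.016, -0.01, -0.002]]
```

step_arm(travel=[[-0.003,0.009,0.003],[-0.003,0.008,0.003],[0,0,0],[0,0,0]], twist=[[-0.016,-0.01,0],[-0.016,-0.01,0],[0,0,0],[0,0,0]])

```text
time_s: 34.25
ee_pos: [0.4498, -0.3389, 0.0934]
tcp_rot: [2.405, 2.019, 0.002]
ft_force: [-0.9, 0.4, -1.4]
gripper_width: 0.0085
```

Run:
```python
from h import *
plan((.4522,-.3438,.045,-10),step=.01)
s=snap("top");P=cloud(s);X,Y,Z=P[...,0],P[...,1],P[...,2]
reg=(X>.38)&(X<.54)&(Y<-.2)&(Y>-.40); print(rect(P,big(reg&(Z>.045)&(Z<.06))))
s=snap("side");u=proj(s,[[.4522,-.3438,.06]])[0].astype(int)
im=s["image"][u[1]-70:u[1]+40,max(u[0]-75,0):u[0]+75]
cv2.imwrite("pics/place.png",cv2.resize(im,None,fx=5,fy=5,interpolation=cv2.INTER_CUBIC))
```

```text
at [ 0.4498 -0.3389  0.0934] psi -10.0 q6 -0.69 t 34.2 w 0.0085 F [-0.9  0.4 -1.4]
-> (0.4522, -0.3438, 0.045, -10) 5
 T [[-0.0009, 0.0006, 0.0097], [-0.0009, 0.0006, 0.0097], [-0.0009, 0.0006, 0.0097], [-0.0009, 0.0006, 0.0097], [-0.0009, 0.0006, 0.0097]]  W [[0.0, 0.0, 0.0], [0.0, 0.0, 0.0], [0.0, 0.0, 0.0], [0.0, 0.0, 0.0], [0.0, 0.0, 0.0]]
(array([ 0.507, -0.289]), array([0.1194, 0.0149]), 85.67, 90)
```

View pics/place.png

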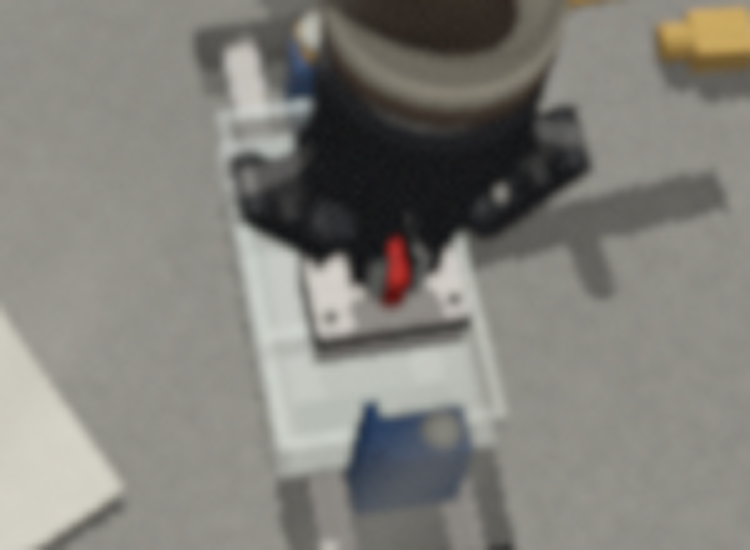

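The module hangs level and aligned over the last lane.

step_arm(travel=[[-0.002,0.001,0.009],[-0.002,0.001,0.009],[-0.001,0.001,0.009],[0,0,0.006],[0,0,0]], twist=[[0,0,0],[0,0,0],[0,0,0],[0,0,0],[0,0,0]])

```text
time_s: 34.85
ee_pos: [0.4515, -0.345, 0.0572]
tcp_rot: [2.406, 2.019, 0.002]
ft_force: [-0.7, 0.3, -2.1]
gripper_width: 0.0083
```

Run:
```python
from h import *
plan((.4522,-.3438,.025,-10),step=.01)
s=snap("side");P=cloud(s);X,Y,Z=P[...,0],P[...,1],P[...,2];t=robot.observe()["ee_pos"]
a=np.radians(-10);c=np.array([.4605,-.2965]);d=P[...,:2]-c;lx=d[...,0]*np.cos(a)+d[...,1]*np.sin(a);ly=-d[...,0]*np.sin(a)+d[...,1]*np.cos(a)
m=(abs(lx)<.04)&(ly<-.02)&(ly>-.078)
for lo,hi in((.019,.027),(.038,.046),(.076,.092)):
    k=m&(Z>lo)&(Z<hi); print(lo,k.sum(),[np.round(np.percentile(v[k],[1,5,50,95,99]),4) for v in(lx,ly)] if k.sum()>5 else 0)
k=(abs(lx)<.035)&(abs(ly)<.1)&(Z>.035)&(Z<.06);print(np.histogram(ly[k],np.arange(-.1,.1,.005)))
k=(abs(lx)<.035)&(abs(ly)<.1)&(Z>.017)&(Z<.029);print(np.histogram(ly[k],np.arange(-.1,.1,.005))[0])
```

```text
at [ 0.4515 -0.345   0.0572] psi -10.0 q6 -0.69 t 34.9 w 0.0083 F [-0.7  0.3 -2.1]
-> (0.4522, -0.3438, 0.025, -10) 4
 T [[0.0003, 0.0001, 0.0081], [0.0003, 0.0001, 0.0081], [0.0003, 0.0001, 0.0081], [0.0003, 0.0001, 0.0081]]  W [[0.0, 0.0, 0.0], [0.0, 0.0, 0.0], [0.0, 0.0, 0.0], [0.0, 0.0, 0.0]]
0.019 203 [array([-0.0387, -0.0378, -0.0271,  0.0355,  0.0395]), array([-0.0779, -0.0772, -0.0562, -0.0304, -0.0272])]
0.038 28 [array([-0.0396, -0.0392, -0.0327, -0.0191,  0.0239]), array([-0.078 , -0.0779, -0.052 , -0.0245, -0.0238])]
0.076 353 [array([-0.0302, -0.0292, -0.0074,  0.0286,  0.0307]), array([-0.0689, -0.0682, -0.0606, -0.0417, -0.0393])]
(array([91,  6,  5,  4, 42,  1, 14,  0,  1,  0,  0,  0,  0,  0,  9,  3,  0,
        0,  0,  0,  0,  0,  0,  0,  0,  0,  0,  0,  0,  0,  0,  0,  0, 16,
       71,  5,  3,  4,  1]), array([-1.00000000e-01, -9.50000000e-02, -9.00000000e-02, -8.50000000e-02,
       -8.00000000e-02, -7.50000000e-02, -7.00000000e-02, -6.50000000e-02,
       -6.00000000e-02, -5.50000000e-02, -5.00000000e-02, -4.50000000e-02,
       -4.00000000e-02, -3.50000000e-02, -3.00000000e-02, -2.50000000e-02,
       -2.00000000e-02, -1.50000000e-02, -1.00000000e-02, -5.00000000e-03,
        8.32667268e-17,  5.00000000e-03,  1.00000000e-02,  1.50000000e-02,
        2.00000000e-02,  2.50000000e-02,  3.00000000e-02,  3.50000000e-02,
        4.00000000e-02,  4.50000000e-02,  5.00000000e-02,  5.50000000e-02,
        6.00000000e-02,  6.50000000e-02,  7.00000000e-02,  7.50000000e-02,
        8.00000000e-02,  8.50000000e-02,  9.00000000e-02,  9.50000000e-02]))
[35 10  7 10 16  0  0 28 60 15 11 10 14 10  9  0  1 12 11  2  0  0  0  0
  0  0  0  7 20 25 26 26 34 30 23  0  0  1  3]
```

step_arm(travel=[[0.001,0,0.008],[0.001,0,0.008],[0,0,0.006],[0,0,0.003],[0,0,0]], twist=[[0,0,0],[0,0,0],[0,0,0],[0,0,0],[0,0,0]])

```text
time_s: 35.4
ee_pos: [0.4523, -0.3432, 0.0308]
tcp_rot: [2.405, 2.018, 0.002]
ft_force: [0.7, 0.3, -1.7]
gripper_width: 0.0081
```

step_arm(travel=[[0,0,0.003],[0,0,0.001],[0,0,0]], twist=[[0,0,0],[0,0,0],[0,0,0]])

```text
time_s: 35.7
ee_pos: [0.4526, -0.3435, 0.0269]
tcp_rot: [2.404, 2.017, 0.002]
ft_force: [0.0, 0.3, -1.1]
gripper_width: 0.0083
```

Run:
```python
from h import *
plan((.4522,-.3438,.0235,-10),step=.01)
```

```text
at [ 0.4526 -0.3435  0.0269] psi -10.0 q6 -0.69 t 35.7 w 0.0083 F [ 0.   0.3 -1.1]
-> (0.4522, -0.3438, 0.0235, -10) 1
 T [[-0.0004, -0.0004, 0.0034]]  W [[0.003, 0.001, 0.0]]
```

step_arm(travel=[[0,0,0.002],[0,0,0.001],[0,0,0],[0,0,0]], twist=[[0,0,0],[0,0,0],[0,0,0],[0,0,0]])

```text
time_s: 36.1
ee_pos: [0.4529, -0.3439, 0.0241]
tcp_rot: [2.404, 2.017, 0.002]
ft_force: [0.4, 0.9, -2.1]
gripper_width: 0.0084
```

step_arm(travel=[[0,0,0],[0,0,0],[0,0,0]], twist=[[0,0,0],[0,0,0],[0,0,0]], gripper=0.75)

```text
time_s: 36.4
ee_pos: [0.4536, -0.3447, 0.0252]
tcp_rot: [2.402, 2.015, 0.002]
ft_force: [0.1, -0.5, 0.1]
gripper_width: 0.0215
```

step_arm(travel=[[0,0,-0.01],[0,0,-0.02],[0,0,-0.03],[0,0,-0.02],[0,0,0]], twist=[[0,0,0],[0,0,0],[0,0,0],[0,0,0],[0,0,0]])

```text
time_s: 36.9
ee_pos: [0.4534, -0.3446, 0.1107]
tcp_rot: [2.401, 2.015, 0.002]
ft_force: [-0.3, 0.3, 0.3]
gripper_width: 0.0208
```

```bash
cat >> h.py <<'E'
def tabs():
    for n in("top","side"):
        s=snap(n);P=cloud(s);hsv=cv2.cvtColor(s["image"],cv2.COLOR_BGR2HSV);H,S,V=[hsv[...,i].astype(int) for i in range(3)]
        m=(P[...,0]>.3)&(P[...,0]<.7)&(abs(P[...,1])<.45)&((H<8)|(H>172))&(S>110)&(P[...,2]>.02)&(P[...,2]<.2)
        k,l,st,_=cv2.connectedComponentsWithStats(m.astype(np.uint8))
        for i in range(1,k):
            if st[i,4]>8: q=P[l==i];zt=np.percentile(q[:,2],90); print(n,"tab",st[i,4],"ztop",round(zt,4),rect(P,(l==i)&(P[...,2]>zt-.008)))
E
python3 - <<'E'
from h import *
tabs()
plan((.561,-.070,.12,8.5),step=.036)
E
```

```text
top tab 25 ztop 0.0595 (array([ 0.5608, -0.0692]), array([0.0055, 0.0197]), 3.77, 20)
side tab 53 ztop 0.0777 (array([ 0.4526, -0.3459]), array([0.0217, 0.0081]), 71.53, 46)
at [ 0.4521 -0.3431  0.1074] psi -10.0 q6 -0.69 t 37.0 w 0.0214 F [0.2 0.5 0.5]
-> (0.561, -0.07, 0.12, 8.5) 9
 T [[0.032, 0.0066, -0.0014], [0.0317, 0.0078, -0.0014], [0.0314, 0.0089, -0.0014], [0.0311, 0.01, -0.0014], [0.0307, 0.0112, -0.0014]]  W [[0.0, 0.0, -0.036], [0.0, 0.0, -0.036], [0.0, 0.0, -0.036], [0.0, 0.0, -0.036], [0.0, 0.0, -0.036]]
 T [[0.0303, 0.0122, -0.0014], [0.0298, 0.0133, -0.0014], [0.0293, 0.0144, -0.0014], [0.0288, 0.0154, -0.0014]]  W [[0.0, 0.0, -0.036], [0.0, 0.0, -0.036], [0.0, 0.0, -0.036], [0.0, 0.0, -0.036]]
```

step_arm(travel=[[0.02,0.004,-0.002],[0.032,0.008,-0.002],[0.032,0.009,-0.002],[0.031,0.01,-0.002],[0.031,0.011,-0.002]], twist=[[0,0,-0.036],[0,0,-0.036],[0,0,-0.036],[0,0,-0.036],[0,0,-0.036]])

```text
time_s: 37.5
ee_pos: [0.5041, -0.1978, 0.1096]
tcp_rot: [-2.21, -2.219, 0.001]
ft_force: [-0.7, 0.3, 0.1]
gripper_width: 0.0214
```

step_arm(travel=[[0.03,0.012,-0.001],[0.03,0.013,0],[0.029,0.014,0],[0.025,0.013,0],[0.01,0.006,0]], twist=[[0,0,-0.036],[0,0,-0.036],[0,0,-0.036],[0,0,-0.036],[0,0,0]])

```text
time_s: 38.0
ee_pos: [0.5502, -0.06, 0.1024]
tcp_rot: [-2.025, -2.37, 0.006]
ft_force: [-0.5, -0.6, -0.4]
gripper_width: 0.0212
```

step_arm(travel=[[0,0,0],[0,0,0]], twist=[[0,0,0],[0,0,0]])

```text
time_s: 38.2
ee_pos: [0.5488, -0.0593, 0.1002]
tcp_rot: [-2.022, -2.369, 0.009]
ft_force: [0.7, -0.3, 0.1]
gripper_width: 0.0212
```

Run:
```python
from h import *
tabs()
plan((.5615,-.0695,.08,8.5),step=.01)
```

```text
top tab 25 ztop 0.0782 (array([ 0.453 , -0.3411]), array([0.018 , 0.0063]), 74.36, 21)
side tab 23 ztop 0.0589 (array([ 0.5608, -0.0733]), array([0.0069, 0.0206]), 0.3, 23)
side tab 57 ztop 0.0777 (array([ 0.4526, -0.3453]), array([0.0218, 0.0076]), 79.35, 45)
at [ 0.5489 -0.0598  0.1005] psi 9.0 q6 -0.49 t 38.3 w 0.0215 F [-0.4  0.3 -0.1]
-> (0.5615, -0.0695, 0.08, 8.5) 3
 T [[-0.004, 0.0038, 0.0067], [-0.0039, 0.0038, 0.0067], [-0.0039, 0.0037, 0.0068]]  W [[-0.007, -0.006, 0.003], [-0.007, -0.006, 0.003], [-0.007, -0.006, 0.003]]
```

step_arm(travel=[[-0.004,0.004,0.005],[-0.004,0.004,0.005],[-0.003,0.003,0.005],[0,0,0],[0,0,0]], twist=[[-0.008,-0.006,0.003],[-0.008,-0.006,0.003],[-0.006,-0.006,0],[0,0,0],[0,0,0]])

```text
time_s: 38.8
ee_pos: [0.5617, -0.0732, 0.0836]
tcp_rot: [2.053, 2.374, -0.001]
ft_force: [-0.3, -1.3, 0.5]
gripper_width: 0.0212
```

step_arm(travel=[[0,0,0.01],[0,0,0.012],[0,0,0.01],[0,0,0.006],[0,0,0]], twist=[[0,0,0],[0,0,0],[0,0,0],[0,0,0],[0,0,0]])

```text
time_s: 39.3
ee_pos: [0.5611, -0.0729, 0.0415]
tcp_rot: [2.053, 2.375, -0.002]
ft_force: [-0.0, 1.0, -0.8]
gripper_width: 0.021
```

Run:
```python
from h import *
plan((.5615,-.070,.005,8.5),step=.01)
```

```text
at [ 0.5611 -0.0729  0.0415] psi 8.3 q6 -0.49 t 39.3 w 0.021 F [-0.   1.  -0.8]
-> (0.5615, -0.07, 0.005, 8.5) 4
 T [[0.0007, 0.0002, 0.0091], [0.0007, 0.0002, 0.0091], [0.0007, 0.0002, 0.0091], [0.0007, 0.0002, 0.0091]]  W [[0.0, 0.001, -0.001], [0.0, 0.001, -0.001], [0.0, 0.001, -0.001], [0.0, 0.001, -0.001]]
```

step_arm(travel=[[0.002,0,0.009],[0.001,0,0.009],[0,0,0.008],[0,0,0.005],[0,0,0]], twist=[[0,0,0],[0,0,0],[0,0,0],[0,0,0],[0,0,0]])

```text
time_s: 39.8
ee_pos: [0.5606, -0.0695, 0.0077]
tcp_rot: [2.053, 2.375, -0.002]
ft_force: [0.3, -1.0, 0.3]
gripper_width: 0.0213
```

Run:
```python
from h import *
plan((.5615,-.070,.005,8.5),step=.01)
```

```text
at [ 0.5606 -0.0695  0.0077] psi 8.3 q6 -0.48 t 39.8 w 0.0213 F [ 0.3 -1.   0.3]
-> (0.5615, -0.07, 0.005, 8.5) 1
 T [[-0.0006, 0.0008, 0.0027]]  W [[0.0, 0.002, -0.003]]
```

step_arm(travel=[[0,0,0.002],[0,0,0],[0,0,0]], twist=[[0,0,0],[0,0,0],[0,0,0]])

```text
time_s: 40.1
ee_pos: [0.5612, -0.0698, 0.006]
tcp_rot: [2.052, 2.375, -0.002]
ft_force: [-0.3, -1.1, 0.3]
gripper_width: 0.0215
```

step_arm(travel=[[0,0,0],[0,0,0],[0,0,0],[0,0,0]], twist=[[0,0,0],[0,0,0],[0,0,0],[0,0,0]], gripper=1)

```text
time_s: 40.5
ee_pos: [0.5614, -0.0699, 0.0064]
tcp_rot: [2.052, 2.374, -0.001]
ft_force: [0.0, -0.5, -1.2]
gripper_width: 0.0086
```

step_arm(travel=[[0,0,-0.005],[0,0,-0.015],[0,0,-0.025],[0,0,-0.03],[0,0,-0.025]], twist=[[0,0,0],[0,0,0],[0,0,0],[0,0,0],[0,0,0]])

```text
time_s: 41.0
ee_pos: [0.5573, -0.0683, 0.108]
tcp_rot: [-2.051, -2.373, 0.007]
ft_force: [0.7, 0.1, -1.4]
gripper_width: 0.0085
```

step_arm(travel=[[0,0,-0.005],[0,0,0],[0,0,0]], twist=[[0,0,0],[0,0,0],[0,0,0]])

```text
time_s: 41.3
ee_pos: [0.5602, -0.0692, 0.1185]
tcp_rot: [2.052, 2.374, -0.001]
ft_force: [-0.5, 0.1, -1.8]
gripper_width: 0.0083
```

Run:
```python
from h import *
plan((.461,-.2965,.115,-10),step=.03)
```

```text
at [ 0.5602 -0.0692  0.1185] psi 8.3 q6 -0.48 t 41.3 w 0.0083 F [-0.5  0.1 -1.8]
-> (0.461, -0.2965, 0.115, -10) 9
 T [[-0.0234, -0.0146, 0.0004], [-0.0239, -0.0137, 0.0004], [-0.0244, -0.0129, 0.0004], [-0.0248, -0.012, 0.0004], [-0.0252, -0.0111, 0.0004]]  W [[0.0, 0.0, 0.036], [0.0, 0.0, 0.036], [0.0, 0.0, 0.036], [0.0, 0.0, 0.036], [0.0, 0.0, 0.036]]
 T [[-0.0256, -0.0102, 0.0004], [-0.0259, -0.0093, 0.0004], [-0.0263, -0.0084, 0.0004], [-0.0265, -0.0074, 0.0004]]  W [[0.0, 0.0, 0.036], [0.0, 0.0, 0.036], [0.0, 0.0, 0.036], [0.0, 0.0, 0.036]]
```

step_arm(travel=[[-0.015,-0.01,0],[-0.024,-0.014,-0.001],[-0.024,-0.013,-0.001],[-0.025,-0.012,-0.001],[-0.025,-0.011,-0.001]], twist=[[0,0,0.033],[0,0,0.034],[0,0,0.034],[0,0,0.034],[0,0,0.034]])

```text
time_s: 41.8
ee_pos: [0.5028, -0.1843, 0.1143]
tcp_rot: [-2.24, -2.187, 0.006]
ft_force: [1.2, 0.5, -1.9]
gripper_width: 0.0084
```

step_arm(travel=[[-0.026,-0.01,-0.001],[-0.026,-0.008,-0.001],[-0.026,-0.007,0],[-0.015,-0.002,0],[-0.005,0,0]], twist=[[0,0,0.034],[0,0,0.034],[0,0,0.034],[0,0,0.034],[0,0,0]])

```text
time_s: 42.3
ee_pos: [0.4613, -0.2825, 0.1079]
tcp_rot: [-2.383, -2.009, 0.011]
ft_force: [0.4, -0.2, -1.5]
gripper_width: 0.0083
```

step_arm(travel=[[0,0,0],[0,0,0]], twist=[[0,0,0],[0,0,0]])

```text
time_s: 42.5
ee_pos: [0.4611, -0.2812, 0.1064]
tcp_rot: [-2.381, -2.008, 0.01]
ft_force: [-0.2, -1.4, -2.2]
gripper_width: 0.0083
```

Run:
```python
from h import *
plan((.461,-.2965,.09,-10),step=.01)
```

```text
at [ 0.4611 -0.2812  0.1064] psi -9.7 q6 -0.6 t 42.5 w 0.0083 F [-0.2 -1.4 -2.2]
-> (0.461, -0.2965, 0.09, -10) 3
 T [[-0.0051, 0.0009, 0.0054], [-0.0051, 0.0009, 0.0054], [-0.005, 0.0009, 0.0055]]  W [[-0.008, -0.004, 0.002], [-0.008, -0.004, 0.002], [-0.008, -0.004, 0.002]]
```

step_arm(travel=[[-0.005,0.001,0.003],[-0.005,0.001,0.004],[-0.003,0,0.004],[0,0,0],[0,0,0]], twist=[[-0.01,-0.005,0.002],[-0.01,-0.005,0.002],[-0.004,-0.002,0],[0,0,0],[0,0,0]])

```text
time_s: 43.0
ee_pos: [0.4616, -0.2924, 0.0938]
tcp_rot: [-2.401, -2.025, -0.001]
ft_force: [-0.0, 0.2, -1.5]
gripper_width: 0.0081
```

step_arm(travel=[[0,0,0.009],[0,0,0.009],[0,0,0.007],[0,0,0.003],[0,0,0]], twist=[[0,0,0],[0,0,0],[0,0,0],[0,0,0],[0,0,0]])

```text
time_s: 43.5
ee_pos: [0.4614, -0.2918, 0.0628]
tcp_rot: [-2.4, -2.025, -0.001]
ft_force: [0.5, -0.9, -0.7]
gripper_width: 0.0082
```

Run:
```python
from h import *
plan((.461,-.2965,.026,-10),step=.01)
s=snap("side");P=cloud(s);X,Y,Z=P[...,0],P[...,1],P[...,2]
a=np.radians(-10);c=np.array([.4605,-.2965]);d=P[...,:2]-c;lx=d[...,0]*np.cos(a)+d[...,1]*np.sin(a);ly=-d[...,0]*np.sin(a)+d[...,1]*np.cos(a)
for z0,y0 in ((.088,-.005),(.053,-.05)):
    k=(abs(lx)<.04)&(abs(ly-y0)<.03)&(abs(Z-z0)<.012); print(k.sum(),[np.round(np.percentile(v[k],[1,5,50,95,99]),4) for v in(lx,ly,Z)])
tabs()
```

```text
at [ 0.4614 -0.2918  0.0628] psi -9.7 q6 -0.62 t 43.5 w 0.0082 F [ 0.5 -0.9 -0.7]
-> (0.461, -0.2965, 0.026, -10) 4
 T [[-0.0012, 0.0001, 0.0092], [-0.0012, 0.0001, 0.0092], [-0.0012, 0.0001, 0.0092], [-0.0012, 0.0001, 0.0092]]  W [[0.0, 0.0, 0.001], [0.0, 0.0, 0.001], [0.0, 0.0, 0.001], [0.0, 0.0, 0.001]]
394 [array([-0.03  , -0.0292, -0.0067,  0.0283,  0.0301]), array([-0.0164, -0.0155, -0.0077,  0.0132,  0.0174]), array([0.0766, 0.0798, 0.0895, 0.0925, 0.0959])]
591 [array([-0.0374, -0.0293, -0.004 ,  0.0305,  0.0383]), array([-0.0782, -0.0771, -0.0528, -0.0267, -0.0247]), array([0.0414, 0.0427, 0.0513, 0.055 , 0.0609])]
side tab 67 ztop 0.1327 (array([ 0.4594, -0.3036]), array([0.02  , 0.0076]), 29.91, 12)
side tab 63 ztop 0.0769 (array([ 0.4531, -0.3462]), array([0.0228, 0.0087]), 77.73, 53)
```

step_arm(travel=[[-0.001,0,0.008],[-0.001,0,0.009],[0,0,0.008],[0,0,0.004],[0,0,0]], twist=[[0,0,0],[0,0,0],[0,0,0],[0,0,0],[0,0,0]])

```text
time_s: 44.15
ee_pos: [0.4619, -0.2949, 0.0326]
tcp_rot: [2.4, 2.025, 0.002]
ft_force: [0.1, 0.4, -2.5]
gripper_width: 0.0083
```

step_arm(travel=[[0,0,0.002],[0,0,0],[0,0,0]], twist=[[0,0,0],[0,0,0],[0,0,0]])

```text
time_s: 44.45
ee_pos: [0.462, -0.2949, 0.0305]
tcp_rot: [2.4, 2.025, 0.002]
ft_force: [-0.5, 0.1, -2.1]
gripper_width: 0.0083
```

Run:
```python
from h import *
plan((.461,-.294,.0242,-10),step=.01)
```

```text
at [ 0.462  -0.2949  0.0305] psi -9.7 q6 -0.62 t 44.5 w 0.0083 F [-0.5  0.1 -2.1]
-> (0.461, -0.294, 0.0242, -10) 1
 T [[0.0008, -0.0012, 0.0063]]  W [[0.002, 0.0, 0.005]]
```

step_arm(travel=[[0,0,0.003],[0,0,0.002],[0,0,0.001],[0,0,0]], twist=[[0,0,0],[0,0,0],[0,0,0],[0,0,0]])

```text
time_s: 44.85
ee_pos: [0.4625, -0.2953, 0.0247]
tcp_rot: [2.399, 2.024, 0.002]
ft_force: [-0.1, -0.7, -1.8]
gripper_width: 0.0086
```

step_arm(travel=[[0,0,0],[0,0,0],[0,0,0]], twist=[[0,0,0],[0,0,0],[0,0,0]], gripper=0.75)

```text
time_s: 45.15
ee_pos: [0.4632, -0.296, 0.0256]
tcp_rot: [2.397, 2.023, 0.002]
ft_force: [-0.3, -0.3, -0.6]
gripper_width: 0.0215
```

step_arm(travel=[[0,0,-0.01],[0,0,-0.03],[0,0,-0.04],[0,0,-0.03],[0,0,0]], twist=[[0,0,0],[0,0,0],[0,0,0],[0,0,0],[0,0,0]])

```text
time_s: 45.65
ee_pos: [0.4628, -0.2957, 0.1424]
tcp_rot: [2.397, 2.022, 0.002]
ft_force: [1.4, -0.1, 0.3]
gripper_width: 0.0212
```

Run:
```python
from h import *
tabs()
plan((.65,-.19,.15,-10),step=.03)
```

```text
side tab 44 ztop 0.0775 (array([ 0.4617, -0.298 ]), array([0.0243, 0.0077]), 75.75, 40)
side tab 57 ztop 0.0777 (array([ 0.4526, -0.345 ]), array([0.0238, 0.0075]), 75.93, 51)
at [ 0.4608 -0.2939  0.1379] psi -9.7 q6 -0.62 t 45.8 w 0.0213 F [-0.   0.1 -0.4]
-> (0.65, -0.19, 0.15, -10) 8
 T [[0.0168, 0.0211, -0.0015], [0.0168, 0.0211, -0.0015], [0.0168, 0.0211, -0.0015], [0.0168, 0.0211, -0.0015], [0.0168, 0.0211, -0.0015]]  W [[0.0, 0.0, 0.001], [0.0, 0.0, 0.001], [0.0, 0.0, 0.001], [0.0, 0.0, 0.001], [0.0, 0.0, 0.001]]
 T [[0.0168, 0.0211, -0.0015], [0.0169, 0.0211, -0.0015], [0.0169, 0.021, -0.0015]]  W [[0.0, 0.0, 0.001], [0.0, 0.0, 0.001], [0.0, 0.0, 0.001]]
```

Both modules stand in the tray with tab tops at z 0.0775. Next is the keeper. I'll straddle the knob loosely, jaws along the arc, and sweep it shut.

Run:
```python
from h import *
plan((.578,-.2215,.115,85),step=.03,tw=.12)
s=snap("side");P=cloud(s);hsv=cv2.cvtColor(s["image"],cv2.COLOR_BGR2HSV);S=hsv[...,1];V=hsv[...,2]
m=big((np.hypot(P[...,0]-.4631,P[...,1]-.3137)<.14)&(S<60)&(V>140)&(P[...,2]<.03)&(P[...,2]>.0));print("panel",rect(P,m),np.nanmedian(P[m][:,2]))
```

```text
at [ 0.4608 -0.2939  0.1379] psi -9.7 q6 -0.62 t 45.8 w 0.0213 F [-0.   0.1 -0.4]
-> (0.578, -0.2215, 0.115, 85) 14
 T [[0.0065, 0.0074, 0.0016], [0.0056, 0.0081, 0.0016], [0.0046, 0.0087, 0.0016], [0.0035, 0.0092, 0.0016], [0.0024, 0.0095, 0.0016]]  W [[0.0, 0.0, -0.118], [0.0, 0.0, -0.118], [0.0, 0.0, -0.118], [0.0, 0.0, -0.118], [0.0, 0.0, -0.118]]
 T [[0.0013, 0.0098, 0.0016], [0.0001, 0.0098, 0.0016], [-0.001, 0.0098, 0.0016], [-0.0022, 0.0096, 0.0016], [-0.0033, 0.0093, 0.0016]]  W [[0.0, 0.0, -0.118], [0.0, 0.0, -0.118], [0.0, 0.0, -0.118], [0.0, 0.0, -0.118], [0.0, 0.0, -0.118]]
 T [[-0.0044, 0.0088, 0.0016], [-0.0054, 0.0082, 0.0016], [-0.0063, 0.0076, 0.0016], [-0.0071, 0.0068, 0.0016]]  W [[0.0, 0.0, -0.118], [0.0, 0.0, -0.118], [0.0, 0.0, -0.118], [0.0, 0.0, -0.118]]
panel (array([0.5275, 0.2571]), array([0.0151, 0.0659]), 2.41, 65) 0.00622284974023557
```

step_arm(travel=[[0.006,0.007,0],[0.006,0.008,0],[0.005,0.009,0],[0.004,0.009,0],[0.002,0.01,0]], twist=[[0,0,-0.12],[0,0,-0.12],[0,0,-0.12],[0,0,-0.12],[0,0,-0.12]], gripper=0.6)

```text
time_s: 46.3
ee_pos: [0.4967, -0.2614, 0.1261]
tcp_rot: [-1.657, -2.643, -0.007]
ft_force: [-0.3, 0.7, 0.7]
gripper_width: 0.0339
```

step_arm(travel=[[0.001,0.01,0],[0,0.01,0],[-0.001,0.01,0],[-0.002,0.01,0],[-0.003,0.009,0]], twist=[[0,0,-0.12],[0,0,-0.12],[0,0,-0.12],[0,0,-0.12],[0,0,-0.12]])

```text
time_s: 46.8
ee_pos: [0.5332, -0.2274, 0.1142]
tcp_rot: [-0.759, -3.008, -0.03]
ft_force: [-0.3, -0.2, 1.2]
gripper_width: 0.034
```

step_arm(travel=[[-0.004,0.009,0],[-0.005,0.008,0],[-0.004,0.004,0],[0,0,0],[0,0,0]], twist=[[0,0,-0.12],[0,0,-0.12],[0,0,-0.05],[0,0,0],[0,0,0]])

```text
time_s: 47.3
ee_pos: [0.5484, -0.2074, 0.103]
tcp_rot: [-0.293, -3.074, -0.053]
ft_force: [1.0, 0.1, 0.4]
gripper_width: 0.0342
```

Run:
```python
from h import *
plan((.578,-.2215,.09,85),step=.01,tw=.12)
s=snap("side");P=cloud(s);hsv=cv2.cvtColor(s["image"],cv2.COLOR_BGR2HSV);S=hsv[...,1];V=hsv[...,2]
m=big((np.hypot(P[...,0]-.4631,P[...,1]-.3137)<.16)&(S<60)&(V>140)&(P[...,2]<.03)&(P[...,2]>.0));print("panel",rect(P,m),np.nanmedian(P[m][:,2]))
cv2.imwrite("pics/knob.png",cv2.resize(s["image"][60:420,120:500],(760,720))[:600])
cv2.imwrite("pics/knob.png",cv2.resize(s["image"],(800,600)))
```

```text
at [ 0.5484 -0.2074  0.103 ] psi 79.1 q6 -1.95 t 47.3 w 0.0342 F [1.  0.1 0.4]
-> (0.578, -0.2215, 0.09, 85) 4
 T [[-0.0081, -0.0022, 0.0027], [-0.008, -0.0023, 0.0029], [-0.0079, -0.0025, 0.003], [-0.0078, -0.0027, 0.0031]]  W [[0.008, -0.014, -0.026], [0.008, -0.014, -0.026], [0.008, -0.014, -0.026], [0.008, -0.014, -0.026]]
panel (array([0.469 , 0.3133]), array([0.1033, 0.2035]), 11.99, 1464) 0.006445444019203439
```

View pics/knob.png

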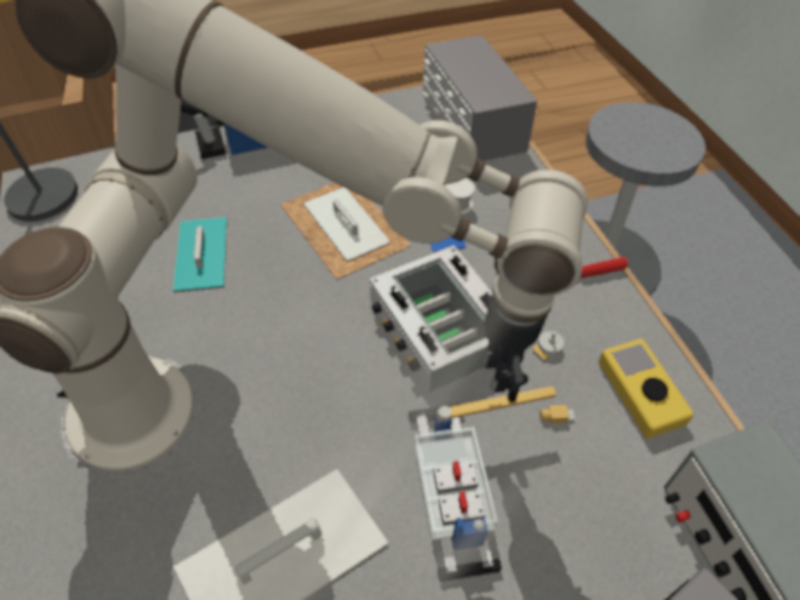

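The panel is on the mat, both modules are in the tray and the bays are empty. Moving over the knob.

step_arm(travel=[[-0.009,-0.003,0],[-0.009,-0.003,0],[-0.007,-0.002,0],[-0.003,0,0],[0,0,0]], twist=[[0.01,-0.016,-0.03],[0.01,-0.016,-0.03],[0.01,-0.016,-0.03],[0,0,0],[0,0,0]])

```text
time_s: 47.85
ee_pos: [0.5761, -0.2214, 0.1011]
tcp_rot: [-0.149, -3.135, 0.0]
ft_force: [0.1, -0.1, 0.1]
gripper_width: 0.034
```

Run:
```python
from h import *
plan((.578,-.2215,.064,85),step=.01,tw=.12)
```

```text
at [ 0.5761 -0.2214  0.1011] psi 84.6 q6 -2.04 t 47.9 w 0.034 F [ 0.1 -0.1  0.1]
-> (0.578, -0.2215, 0.064, 85) 4
 T [[-0.0005, 0.0, 0.0093], [-0.0005, 0.0, 0.0093], [-0.0005, 0.0, 0.0093], [-0.0005, 0.0, 0.0093]]  W [[0.0, -0.001, -0.002], [0.0, -0.001, -0.002], [0.0, -0.001, -0.002], [0.0, -0.001, -0.002]]
```

step_arm(travel=[[-0.001,0,0.009],[-0.001,0,0.009],[0,0,0.009],[0,0,0.005],[0,0,0]], twist=[[0,0,0],[0,0,0],[0,0,0],[0,0,0],[0,0,0]])

```text
time_s: 48.35
ee_pos: [0.5774, -0.2211, 0.0653]
tcp_rot: [-0.149, -3.133, -0.001]
ft_force: [-1.4, 0.2, 0.4]
gripper_width: 0.034
```

step_arm(travel=[[0,0,0],[0,0,0],[0,0,0]], twist=[[0,0,0],[0,0,0],[0,0,0]], gripper=0.75)

```text
time_s: 48.65
ee_pos: [0.5774, -0.2212, 0.0653]
tcp_rot: [-0.149, -3.133, -0.001]
ft_force: [-0.4, 0.2, 0.5]
gripper_width: 0.0216
```

```bash
cat >> h.py <<'E'
HG=np.array([.4754,-.2118])
def arc(ang_end,n,r=.104,z=.064):
    """rows from the present pose along the knob's arc to bar heading ang_end (deg)"""
    o=robot.observe();p=np.array(o["ee_pos"]);R=rotm(o["tcp_rot"]);a0=np.degrees(np.arctan2(p[1]-HG[1],p[0]-HG[0]))
    psi0=np.degrees(np.arctan2(R[1,1],R[0,1]));print("at",np.round(p,4),"bar",round(a0,1),"r",round(np.hypot(*(p[:2]-HG)),4),"psi",round(psi0,1),"w",o["gripper_width"],"F",np.round(o["ft_force"],1))
    T=[];W=[]
    for i in range(1,n+1):
        a=a0+(ang_end-a0)*i/n;t=np.array([*(HG+r*np.array([np.cos(np.radians(a)),np.sin(np.radians(a))])),z]);Rt=Rdown(a+90)
        T.append([float(round(v,4)) for v in R.T@(t-p)]);W.append([float(round(v,3)) for v in cv2.Rodrigues(R.T@Rt)[0].ravel()]);p,R=t,Rt
    for k in range(0,n,5): print(" T",T[k:k+5]," W",W[k:k+5])
E
python3 - <<'E'
from h import *
arc(-50,8)
E
```

```text
at [ 0.5774 -0.2212  0.0653] bar -5.3 r 0.1024 psi 84.5 w 0.021576228294569712 F [-0.4  0.2  0.5]
 T [[-0.0011, -0.0101, 0.0013], [0.0005, -0.0101, 0.0], [0.0005, -0.0101, 0.0], [0.0005, -0.0101, 0.0], [0.0005, -0.0101, 0.0]]  W [[0.0, -0.005, 0.094], [0.0, 0.0, 0.098], [0.0, 0.0, 0.098], [0.0, 0.0, 0.098], [0.0, 0.0, 0.098]]
 T [[0.0005, -0.0101, 0.0], [0.0005, -0.0101, 0.0], [0.0005, -0.0101, 0.0]]  W [[0.0, 0.0, 0.098], [0.0, 0.0, 0.098], [0.0, 0.0, 0.098]]
```

step_arm(travel=[[0,-0.008,0],[0.0005,-0.01,0],[0.0005,-0.01,0],[0.0005,-0.01,0],[0,0,0]], twist=[[0,0,0.08],[0,0,0.098],[0,0,0.098],[0,0,0.098],[0,0,0]])

```text
time_s: 49.15
ee_pos: [0.568, -0.2581, 0.0671]
tcp_rot: [-0.75, -3.049, 0.0]
ft_force: [-0.8, 0.6, -0.3]
gripper_width: 0.0211
```

Run:
```python
from h import *
arc(-80,10)
s=snap("side")
u=[int(v) for v in proj(s,[[.52,-.26,.09]])[0]]
cv2.imwrite("pics/arc1.png",cv2.resize(s["image"][u[1]-70:u[1]+70,u[0]-90:u[0]+90],None,fx=4,fy=4,interpolation=cv2.INTER_CUBIC))
```

```text
at [ 0.568  -0.2581  0.0671] bar -26.6 r 0.1036 psi 62.4 w 0.021106385230845636 F [-0.8  0.6 -0.3]
 T [[-0.0002, -0.0097, 0.0032], [0.0005, -0.0097, 0.0], [0.0005, -0.0097, 0.0], [0.0005, -0.0097, 0.0], [0.0005, -0.0097, 0.0]]  W [[-0.001, -0.002, 0.075], [0.0, 0.0, 0.093], [0.0, 0.0, 0.093], [0.0, 0.0, 0.093], [0.0, 0.0, 0.093]]
 T [[0.0005, -0.0097, 0.0], [0.0005, -0.0097, 0.0], [0.0005, -0.0097, 0.0], [0.0005, -0.0097, 0.0], [0.0005, -0.0097, 0.0]]  W [[0.0, 0.0, 0.093], [0.0, 0.0, 0.093], [0.0, 0.0, 0.093], [0.0, 0.0, 0.093], [0.0, 0.0, 0.093]]
```

View pics/arc1.png

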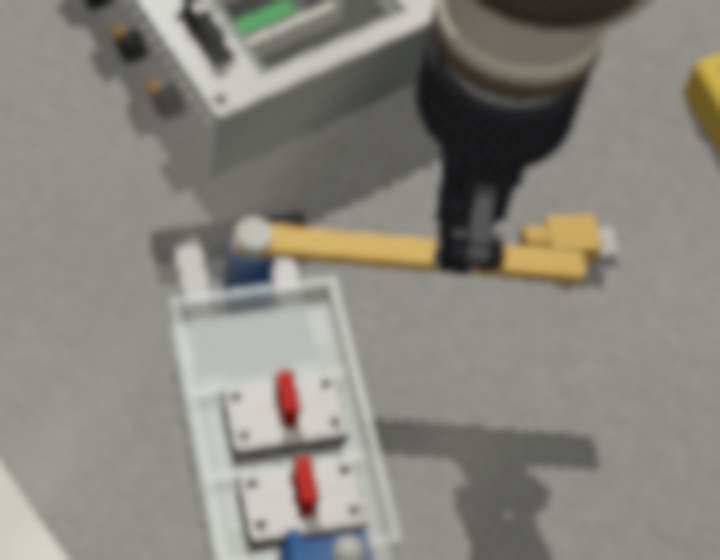

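The bar follows from its hinge at (252,232) with the knob between the pads at (470,230), and the modules stand well. I keep sweeping.

step_arm(travel=[[0,-0.009,0.001],[0.0005,-0.01,0.001],[0.0005,-0.01,0],[0.0005,-0.01,0],[0,0,0]], twist=[[0,0,0.08],[0,0,0.093],[0,0,0.093],[0,0,0.093],[0,0,0]])

```text
time_s: 49.7
ee_pos: [0.5469, -0.2866, 0.0667]
tcp_rot: [1.277, 2.869, 0.002]
ft_force: [0.3, -0.4, -0.1]
gripper_width: 0.0211
```

Run:
```python
from h import *
arc(-84,7)
```

```text
at [ 0.5469 -0.2866  0.0667] bar -46.3 r 0.1035 psi 42.0 w 0.021122181471735613 F [ 0.3 -0.4 -0.1]
 T [[-0.0004, -0.0098, 0.0027], [0.0005, -0.0098, 0.0], [0.0005, -0.0098, 0.0], [0.0005, -0.0098, 0.0], [0.0005, -0.0098, 0.0]]  W [[0.002, 0.001, 0.064], [0.0, 0.0, 0.094], [0.0, 0.0, 0.094], [0.0, 0.0, 0.094], [0.0, 0.0, 0.094]]
 T [[0.0005, -0.0098, 0.0], [0.0005, -0.0098, 0.0]]  W [[0.0, 0.0, 0.094], [0.0, 0.0, 0.094]]
```

step_arm(travel=[[0,-0.01,0.001],[0.0005,-0.01,0.001],[0.0005,-0.01,0],[0.0005,-0.01,0],[0.0005,-0.01,0]], twist=[[0,0,0.065],[0,0,0.093],[0,0,0.093],[0,0,0.093],[0,0,0.093]])

```text
time_s: 50.2
ee_pos: [0.5079, -0.3092, 0.0662]
tcp_rot: [1.855, 2.528, 0.007]
ft_force: [1.5, -0.1, -0.5]
gripper_width: 0.0214
```

step_arm(travel=[[0,-0.005,0],[0,0,0]], twist=[[0,0,0.05],[0,0,0]])

```text
time_s: 50.4
ee_pos: [0.5035, -0.31, 0.0666]
tcp_rot: [1.912, 2.484, 0.008]
ft_force: [-0.2, -0.8, -0.5]
gripper_width: 0.0213
```

Run:
```python
from h import *
arc(-103,4)
```

```text
at [ 0.5035 -0.31    0.0666] bar -74.0 r 0.1022 psi 14.8 w 0.02133604610694351 F [-0.2 -0.8 -0.5]
 T [[-0.0013, -0.0131, 0.0025], [0.0008, -0.0131, 0.0], [0.0008, -0.0131, 0.0], [0.0008, -0.0131, 0.0]]  W [[0.008, 0.002, 0.107], [0.0, 0.0, 0.126], [0.0, 0.0, 0.126], [0.0, 0.0, 0.126]]
```

step_arm(travel=[[-0.001,-0.01,0.001],[0,-0.01,0.001],[0.0005,-0.01,0],[0.0005,-0.01,0],[0.0005,-0.006,0]], twist=[[0.008,0.002,0.09],[0,0,0.09],[0,0,0.09],[0,0,0.09],[0,0,0.06]])

```text
time_s: 50.9
ee_pos: [0.4652, -0.3133, 0.0665]
tcp_rot: [2.376, 2.037, 0.011]
ft_force: [9.9, -4.2, -7.4]
gripper_width: 0.0212
```

Run:
```python
from h import *
arc(-103,2)
```

```text
at [ 0.4652 -0.3133  0.0665] bar -95.7 r 0.102 psi -8.8 w 0.021221854713378095 F [ 9.9 -4.2 -7.4]
 T [[-0.0021, -0.0065, 0.0024], [0.0002, -0.0066, 0.0]]  W [[0.014, 0.002, 0.01], [0.0, 0.0, 0.063]]
```

Now in the detent resistance at about 10 N. I keep pushing.

step_arm(travel=[[0,-0.006,0],[0,-0.006,0],[0,-0.006,0]], twist=[[0,0,0.02],[0,0,0.01],[0,0,0]])

```text
time_s: 51.2
ee_pos: [0.4544, -0.3116, 0.0677]
tcp_rot: [2.385, 2.003, 0.021]
ft_force: [17.7, -2.8, -10.2]
gripper_width: 0.0215
```

Run:
```python
from h import *
arc(-103,2)
tabs()
```

```text
at [ 0.4544 -0.3116  0.0677] bar -101.9 r 0.102 psi -9.9 w 0.021529621803419007 F [ 17.7  -2.8 -10.2]
 T [[-0.002, -0.0012, 0.0037], [0.0, -0.001, 0.0]]  W [[0.029, 0.006, 0.044], [0.0, 0.0, 0.01]]
```

```bash
cat >> h.py <<'E'
def bar():
    for n in("top","side"):
        s=snap(n);P=cloud(s);hsv=cv2.cvtColor(s["image"],cv2.COLOR_BGR2HSV);H,S,V=[hsv[...,i].astype(int) for i in range(3)];X,Y,Z=[P[...,i] for i in range(3)]
        m=(H>12)&(H<32)&(S>90)&(Z>.084)&(Z<.1)&(Y<-.2)&(Y>-.42)&(X>.38)&(X<.56)
        if m.sum()>10: q=P[m]; v=cv2.fitLine(q[:,:2].astype(np.float32),cv2.DIST_HUBER,0,.01,.01).ravel(); print(n,m.sum(),"heading",np.round(np.degrees(np.arctan2(v[1],v[0])),1),"mid",np.round(v[2:],4),"far",q[np.argmin(q[:,1])].round(4))
    return s
E
python3 - <<'E'
from h import *
s=bar()
u=[int(v) for v in proj(s,[[.46,-.31,.09]])[0]]
cv2.imwrite("pics/shut1.png",cv2.resize(s["image"][u[1]-70:u[1]+70,u[0]-90:u[0]+90],None,fx=4,fy=4,interpolation=cv2.INTER_CUBIC))
E
```

```text
top 114 heading 80.7 mid [ 0.4674 -0.25  ] far [ 0.4656 -0.28    0.0922]
side 301 heading 80.4 mid [ 0.4501 -0.3465] far [ 0.449  -0.3873  0.0906]
```

View pics/shut1.png

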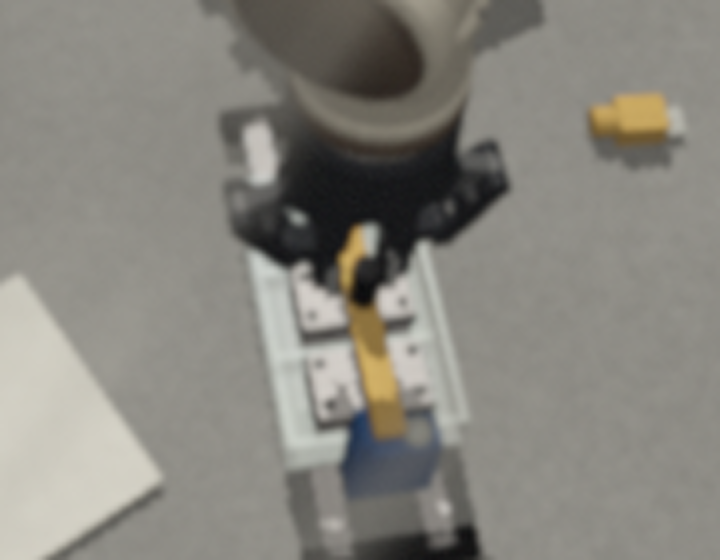

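Bar heading is 80.4–80.7° against tray axis 80°, so it is practically shut. One last nudge, then I release and rise.

step_arm(travel=[[0,-0.006,0],[0,-0.006,0]], twist=[[0,0,0],[0,0,0]])

```text
time_s: 51.6
ee_pos: [0.4552, -0.3119, 0.068]
tcp_rot: [2.362, 1.991, 0.045]
ft_force: [33.2, -7.9, -23.4]
gripper_width: 0.0215
```

Run:
```python
from h import *
arc(-103,2);bar()
```

```text
at [ 0.4552 -0.3119  0.068 ] bar -101.4 r 0.1021 psi -9.7 w 0.021515306203081477 F [ 33.2  -7.9 -23.4]
 T [[-0.0018, -0.0017, 0.0039], [0.0, -0.0014, 0.0]]  W [[0.059, 0.01, 0.043], [0.0, 0.0, 0.014]]
top 119 heading 79.8 mid [ 0.467  -0.2513] far [ 0.4658 -0.2832  0.09  ]
side 306 heading 80.2 mid [ 0.4503 -0.3439] far [ 0.4492 -0.387   0.0895]
```

It's hard against the stop. I relieve the push, open and rise.

step_arm(travel=[[0,0.0015,0],[0,0.001,0],[0,0,0]], twist=[[0,0,0],[0,0,0],[0,0,0]], gripper=0.6)

```text
time_s: 52.0
ee_pos: [0.4593, -0.3111, 0.0681]
tcp_rot: [2.352, 2.001, 0.046]
ft_force: [0.6, 0.8, 0.5]
gripper_width: 0.034
```

step_arm(travel=[[0,0,-0.01],[0,0,-0.02],[0,0,-0.03],[0,0,-0.03],[0,0,0]], twist=[[0,0,0],[0,0,0],[0,0,0],[0,0,0],[0,0,0]])

```text
time_s: 52.5
ee_pos: [0.4519, -0.308, 0.163]
tcp_rot: [2.352, 2.007, 0.044]
ft_force: [0.8, -1.0, 0.7]
gripper_width: 0.0343
```

Run:
```python
from h import *
bar();plan((.30,-.05,.25,-10),step=.04)
```

```text
top 146 heading 80.1 mid [ 0.4658 -0.2577] far [ 0.458  -0.294   0.0899]
side 428 heading 79.3 mid [ 0.4551 -0.3204] far [ 0.4472 -0.3875  0.0872]
at [ 0.4503 -0.3062  0.1587] psi -9.1 q6 -0.69 t 52.6 w 0.0345 F [-0.4  1.1 -0.5]
-> (0.3, -0.05, 0.25, -10) 8
 T [[0.0286, -0.023, -0.0128], [0.0285, -0.0231, -0.0126], [0.0285, -0.0233, -0.0124], [0.0285, -0.0234, -0.0123], [0.0284, -0.0235, -0.0121]]  W [[0.006, 0.001, 0.002], [0.006, 0.001, 0.002], [0.006, 0.001, 0.002], [0.006, 0.001, 0.002], [0.006, 0.001, 0.002]]
 T [[0.0284, -0.0237, -0.0119], [0.0284, -0.0238, -0.0118], [0.0283, -0.0239, -0.0116]]  W [[0.006, 0.001, 0.002], [0.006, 0.001, 0.002], [0.006, 0.001, 0.002]]
```

Bar is shut. I move clear and check the whole scene.

step_arm(travel=[[0,0,-0.03],[0.015,-0.012,-0.03],[0.028,-0.023,-0.012],[0.028,-0.023,-0.012],[0.028,-0.023,-0.012]], twist=[[0,0,0],[0,0,0],[0,0,0],[0,0,0],[0,0,0]])

```text
time_s: 53.1
ee_pos: [0.3759, -0.1902, 0.2454]
tcp_rot: [2.374, 2.02, 0.041]
ft_force: [0.3, 0.0, 1.0]
gripper_width: 0.0341
```

step_arm(travel=[[0.028,-0.023,0],[0.028,-0.023,0],[0.028,-0.023,0],[0.01,-0.01,0],[0,0,0]], twist=[[0,0,0],[0,0,0],[0,0,0],[0,0,0],[0,0,0]])

```text
time_s: 53.6
ee_pos: [0.3067, -0.0769, 0.2383]
tcp_rot: [2.378, 2.029, 0.039]
ft_force: [-0.1, 0.1, 0.0]
gripper_width: 0.0342
```

Run:
```python
from h import *
plan((.3,-.05,.25,-10));bar();tabs()
for n in("top","side"):
    s=snap(n);P=cloud(s);hsv=cv2.cvtColor(s["image"],cv2.COLOR_BGR2HSV);S=hsv[...,1];V=hsv[...,2]
    m=big((np.hypot(P[...,0]-.4631,P[...,1]-.3137)<.16)&(S<60)&(V>140)&(P[...,2]<.03)&(P[...,2]>.0));print(n,"panel",rect(P,m),np.nanmedian(P[m][:,2]))
    if n=="top": a=s["image"][110:275,90:450]
    else: cv2.imwrite("pics/endside.png",cv2.resize(s["image"],(800,600)))
cv2.imwrite("pics/endtop.png",cv2.resize(a,None,fx=2.2,fy=2.2,interpolation=cv2.INTER_CUBIC))
```

```text
at [ 0.3067 -0.0769  0.2383] psi -9.1 q6 -0.5 t 53.6 w 0.0342 F [-0.1  0.1  0. ]
-> (0.3, -0.05, 0.25, -10) 1
 T [[0.0257, -0.0105, -0.0117]]  W [[0.028, -0.009, 0.016]]
top 300 heading 79.7 mid [ 0.4567 -0.307 ] far [ 0.4435 -0.3835  0.0921]
side 489 heading 79.9 mid [ 0.4566 -0.3101] far [ 0.4448 -0.3876  0.0895]
top panel (array([0.4678, 0.3132]), array([0.0994, 0.1941]), 12.49, 2176) 0.008124862820385048
side panel (array([0.4699, 0.3134]), array([0.1034, 0.2039]), 12.94, 1255) 0.006513343936627947
```

View pics/endside.png

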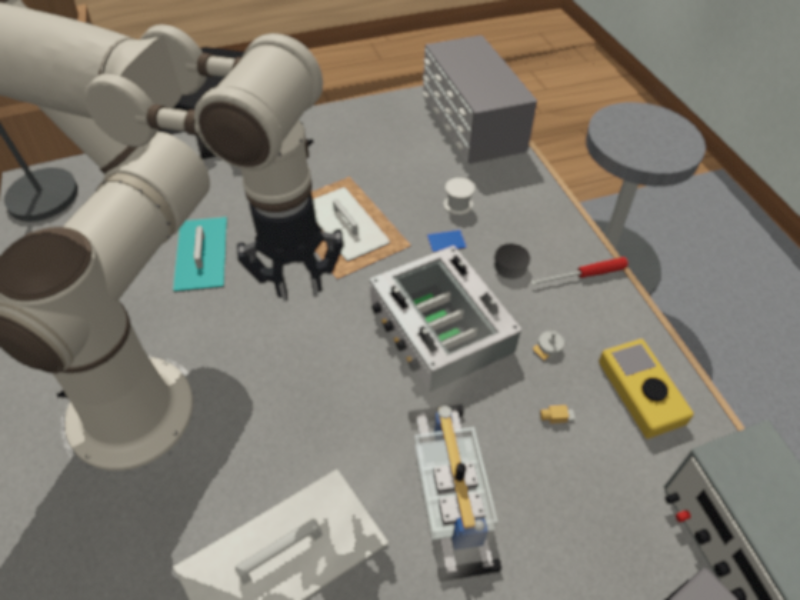

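View pics/endtop.png

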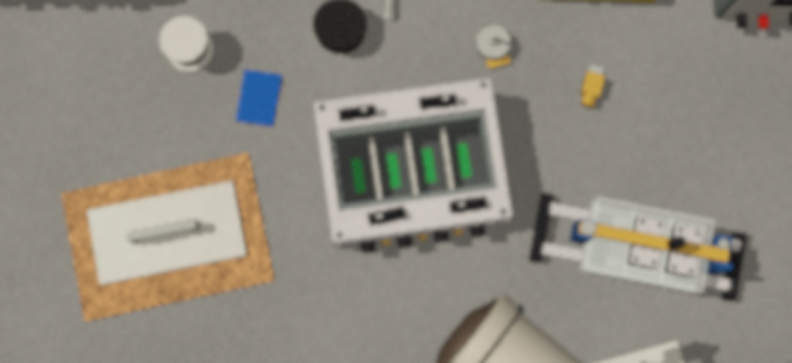

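The bays are empty and the panel lies flat on the mat. Both modules stand in separate lanes under the shut bar (heading 79.8°, tray axis about 80°), and the other things are where they were. Handing in.

```bash
python3 -c "
from bench import robot
print(robot.close_job())"
```

```text
the job is handed in; nothing more can be done
None
```

The job is done and handed in at about 54 s. I turned all four buttons about a quarter turn aside, and laid the white panel flat, handle up, on the cork mat. The two fitted modules went into the middle and -y lanes of the tray, and I swung the keeper shut last.

**Last checks**
- **Panel:** within about 5 mm of the mat's centre, with its top face at about 7 mm.
- **Modules:** all four chassis bays are empty. Both module tab tops read 77.5 mm, so they stand on the tray floor. That was measured before the keeper closed. At the end the bar hid the tabs, but both blocks still showed upright in separate lanes.
- **Keeper:** bar heading 79.7–79.9° against a tray axis of about 80°. It was pushed against its stop (33 N across at the wrist, about 41 N in all) and stayed shut after release.
- **Other things on the desk:** none looked moved in the final pictures.

**What failed or disagreed:** the first grip on button 1 closed on nothing. The reported TCP height was about 36 mm below where the cameras showed the fingertips, so I corrected for that offset afterwards.

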